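Turn the port block in the quick-release clamp and re-clamp it

ROBOT

A 6-joint arm with a two-finger parallel gripper is mounted at the origin on a cart in front of the work surface, level with it; the furniture and walls round the work are solid. World frame = base frame: x ahead of the robot, y to its left, z up, the work surface at z = 0. Lengths are in mm, angles in degrees, forces in N, time in s.
With the tool pointing down it reaches from about 300 to 850 mm from the base axis. Payload 4.2 kg.
Tool frame: the origin (TCP) lies at the very end of the fingers, on their centre line; the grasp point (between the pads) lies 19 mm behind it (env.grasp_offset is the distance from the TCP to the grasp point, in mm); z points along the fingers, y is the line along which they close (so a half turn about z gives the same grasp; the last joint's range is limited). The gripper opens to 91 mm and grips with 3 to 60 N. Pads are 32 mm wide; open, the fingers measure 118 mm over their backs; the gripper's body (76 mm by 178 mm) begins 60 mm behind the grasp point.
Start: joints at [65.317, 18.312, 89.639, -0, 72.044, -1.146], TCP at [229.627, 527.179, 187.576] pointing down, gripper open.
Joint ranges: [-177.97, 177.97], [-48.28, 115.42], [12.27, 149.76], [-77.06, 257.06], [2.81, 150.46], [-146.56, 146.56]. Speed limits (degrees/s): [147.25, 147.25, 180, 180, 180, 180].

INTERFACE

Orientations are given as [roll, pitch, yaw] about the fixed x, y, z axes, in that order (R = Rz(yaw) Ry(pitch) Rx(roll)).
In Python, from workcell import env gives the robot as it stands. The module is installed in compiled form; this text tells all that it offers.
- The arm moves only by the tool send_rows, never from a script. Its argument "motion" is a list of rows, each an object of numbers: "tx", "ty", "tz": the shift along the tool's x, y, z in units of 500 mm (1.0 is 500 mm); "rx", "ry", "rz": the turn, a rotation vector about the tool's x, y, z in units of 30 degrees (1.0 is 30 degrees); "gripper": the closure, from -1 (fully open) to 1 (shut). In form: [{"tx": .., "ty": .., "tz": .., "rx": .., "ry": .., "rz": .., "gripper": ..}, ...]. A call has 1 to 12 rows; each row shifts and turns the commanded pose from where the row before left it, along the tool's axes as they then stand; what a row does not reach is not made up. A row lasts 1/8 s, in which the tool goes at most 62.5 mm and 10.7 degrees, less where a joint would pass 70% of its speed; a pose out of reach is approached as far as the arm can. A call with a number of a shift or a turn outside -1 to 1 is refused whole. A call with a gripper value outside its range is refused whole. The fingers move at their own pace and stop on an object; "grip_force" is the grip in N (left out, the last holds). Time passes only in rows, so rows that do not move let the fingers close. It gives the time, the measured TCP pose, the force, the opening and the grip force at its end, in the units of the state.
- env.state(): the state, without advancing time (a new reading comes with each control period).
- env.grab_frame(name): name is "scene" or "top" or "wrist"; returns a dict with "frame" (400x640x3 uint8, red, green, blue), "vertical_fov" (degrees; the focal length in pixels is half the picture's height over the tangent of half this angle, whatever the lens; pixels are square), "cx", "cy" (the principal point, pixels), "rvec" (rotation vector, rad) and "tvec" (3), from world to camera coordinates, as OpenCV has them; the wrist camera has in their place "T_tool_cam" (4x4, takes a point from camera to tool coordinates, whose origin is the TCP and whose axes are the flange's). Camera axes: x right, y down, z forward; pixel columns grow to the right and rows downward; lengths in mm; the calibration is good to about 2 mm. A picture is of the moment at which its call begins: read the wrist's pose just before it. There is no depth.
- env.job_done(): hands the job in; it is judged then, once.
The state is a dict: "time_s": time; "qpos": joint angles; "qvel": joint speeds; "effort": joint torques, N m; "ee_pos": TCP position; "ee_rot": TCP orientation; "force": force on the tool from outside, world axes, zero at the start; "torque": the same for the moment, N m; "gripper_width": finger opening in mm; "gripper_force": force on a finger pad.
Only numpy, scipy, OpenCV 4.12 (cv2) and the standard library are available. Lean on these libraries where they do the work, as an engineer would, in place of code of your own. Each camera call takes 0.05 s, during which the arm holds its last target. There are 200 camera calls.

TASK

The aluminium block sits slack in the quick-release clamp with its two brass ports facing away from you. Swing the cam lever fully open, lift the block, turn it half round and set it back flat on the clamp's bed, midway between front and back, so that the ports face the front of the clamp. Then tighten the knurled adjuster nut (clockwise) until the lever meets firm resistance about midway through its swing, and close the lever fully home, leaving the other things on the bench where they are.

Things in the scene. Friction and masses are not known exactly. Their poses are not given: they have to be found in the camera images.
- clamp_fixture: Quick-release clamp fixed to the bench: dark base plate 82 x 267 mm, long side along its y, with an aluminium bed in the middle. Origin: middle of the bed at bench height; bed top at z = 20 mm. Its front is -x; -y is the right end (grey housing, adjuster nut on a slope facing front), +y the left end (grey housing y 66 to 130 mm, roof at z = 70 mm, cam lever on it). Grips along y.
- jaw_face (a point): Middle of the right jaw's face, a steel plate 48 mm wide (front-back) and 38 mm high, from z = 21 to 59 mm above the bench. In the clamp's frame it lies at y = -44.5 mm + 5 mm per rad of joint nut.
- pad_face (a point): Middle of the left jaw's face, a sprung steel pad of the same size. In the clamp's frame it lies at y = +50 mm with the lever home and the pad fully out, and 17.5 mm farther left with the lever open.
- port_block: Milled aluminium block, 45 mm (x) x 90 mm (y) x 50 mm (z), 0.35 to 0.6 kg, loose. Origin: centre of its underside. On its -x face two brass port stubs stand out 12 mm at y = -31 and +31 mm (20 mm thick, 27 mm above the underside); the +x face is plain. It starts on the bed between the jaws, plain face to the front. Grip it across the 45 mm, between the stubs.
- ports (a point): Point on the block's port face (-x), midway between the two stubs, 27 mm above the underside.
- nut_grip (a point): Middle of the knurled steel adjuster nut, on its axis: a round knob 56 mm in diameter, 30 mm high (15 mm either way along the axis), its lower rim 12 mm above the sloping housing face. The axis leans 25 degrees from vertical towards the clamp's front. Its top rim reaches z = 116 mm. The point's z axis points out along the nut's axis; it turns with the nut.
- nut (a joint): Angle of the adjuster nut, rad; grows clockwise as seen looking down onto the nut, pushing the right jaw 5 mm per rad to the left. Limits -1 and 3.6. Takes about 0.4 N m and stays where it is left. It starts slack. With the lever home the block presses the pad in by about 5 mm x nut - 5 mm; for resistance that begins midway set it to about 2.05.
- lever_grip (a point): Middle of the upright black round handle (20 mm in diameter, from z = 83 to 128 mm above the bench; the point at 106 mm) at the end of the flat steel cam lever, 70 mm from its pivot.
- lever_pivot (a point): Point on the lever's upright pivot axis on the left housing, level with point lever_grip.
- lever (a joint): Angle of the cam lever, rad: 0 home against its stop (points front and a little right), 1.7 fully open (swung to the left, clockwise from above); midway 0.9. Draws the left jaw back 5.7 mm at midway, 17.5 mm open. Swings freely at 1 N; with the pad on the block it takes 4 to 8 N, springs back if let go from 0.2 to 0.7, snaps home below 0.1 and stays.
- pad (a joint): How far the sprung pad (left jaw face) is pushed into its carriage, m: 0 fully out, limit 0.009 (then the lever jams). Spring 8 N per mm. Resistance that begins midway gives about 0.0053 with the lever home.
- gauge: Bystander: round pressure gauge lying flat, 74 x 51 x 24 mm, on the bench front.
- screw_tin: Bystander: round tin, 57 mm across, 22 mm high.
- caliper: Bystander: sliding caliper lying flat, 191 mm long, on the right.
- lens_barrel: Bystander: black lens barrel standing up, 46 mm across, 70 mm high, behind the clamp.
- screwdriver: Bystander: screwdriver 201 mm long lying across in front of the clamp, close to the bench's edge, 26 mm high.

How it is judged (in metres and radians):
On the way, in this order (a step that is already met when the one before it is completed fails the run):
1. the lever is swung open (value of joint lever above 1.45 rad), for 0.1 s.
2. the block lies flat on the bed between the jaws, ports to the front, let go (z of port_block in the frame of clamp_fixture between 0.016 and 0.024 m and y of port_block in the frame of clamp_fixture between -0.03 and 0.03 m and x of port_block in the frame of clamp_fixture between -0.015 and 0.015 m and x of ports in the frame of clamp_fixture below -0.005 m and angle between port_block's own z axis and vertical below 0.1 rad and contact force between the fingers and port_block below 0.5 N and linear speed of port_block below 0.02 m/s), for 0.2 s.
3. the nut is set so that the closing lever already presses the pad on the block near midway (value of joint pad above 0.0008 m and value of joint lever above 0.5 rad).
At the end, for the whole second after the job is handed in: Lever home (below 0.08 rad), pad pressed in 3.3 to 8.5 mm by the block (that is, resistance began between about 0.4 and 0.65 of the lever's swing from home), block flat on the bed (4 mm in height), square to the jaws within 0.1 rad, within 15 mm of the front-back middle, ports to the front, at rest (z of port_block in the frame of clamp_fixture between 0.016 and 0.024 m and y of port_block in the frame of clamp_fixture between -0.03 and 0.03 m and x of port_block in the frame of clamp_fixture between -0.015 and 0.015 m and x of ports in the frame of clamp_fixture below -0.005 m and angle between port_block's own z axis and vertical below 0.1 rad and value of joint lever below 0.08 rad and value of joint pad between 0.0033 and 0.0085 m and angle between the x axis of port_block and the x axis of clamp_fixture, either way round below 0.1 rad and linear speed of port_block below 0.01 m/s); the robot touches nothing.
It fails at once if the gauge is pushed away (more than 40 mm) (distance of gauge from where it was at the start of the episode above 0.04 m).
It fails at once if the screw tin is pushed away (more than 40 mm) (distance of screw_tin from where it was at the start of the episode above 0.04 m).
It fails at once if the caliper is pushed away (more than 40 mm) (distance of caliper from where it was at the start of the episode above 0.04 m).
It fails at once if the lens barrel is pushed away (more than 40 mm) (distance of lens_barrel from where it was at the start of the episode above 0.04 m).
It fails at once if the screwdriver is pushed away (more than 40 mm) (distance of screwdriver from where it was at the start of the episode above 0.04 m).
It also fails if it takes over 72 s, if anything falls off the work surface, if the arm or the gripper's body presses on something with over 40 N, if the wrist force passes 120 N, or if a joint passes its speed limit or range.

## Working session

There is one attempt and no reset: what is moved stays moved. The work goes in short steps, Python scripts to look and compute and a tool call to move; the robot and the scene stay as the last step left them, time stands still between calls to the robot, and variables do not carry over. Pictures are saved under pics/ and viewed, at most 10 in all, crops included, and the job is handed in when it is done.

Besides the shell and the picture viewer there is one more tool, called in YAML: its name, and indented under it one key for each argument. send_rows: Moves the arm, as the interface text tells. Shifts and turns lie within -1 to 1; 1 stands for 500 mm of shift or 30 degrees of turn. Its arguments: {"type":"object","properties":{"motion":{"type":"array"},"grip_force":{"type":"number"}},"required":["motion"]}

```bash
mkdir -p pics; ls; python3 - <<'E'
from workcell import env
import cv2,numpy as np
print(env.state())
for n in ("scene","top","wrist"):
    f=env.grab_frame(n); cv2.imwrite(f"pics/{n}0.png",f["frame"][...,::-1])
    print(n,{k:v for k,v in f.items() if k!="frame"})
E
```

```text
pics
{'time_s': 0.0, 'qpos': array([ 6.53179092e+01,  1.83489087e+01,  8.97074571e+01, -1.29449657e-03,
        7.20438339e+01, -1.14505857e+00]), 'qvel': array([-0.082545  , -0.00456975,  0.06499532, -0.07086828,  0.06533978,
       -0.01293926]), 'effort': array([-1.70273648e-03, -4.12464023e+01, -2.31973457e+01,  7.25425500e-02,
        4.59456746e-02, -1.43071270e-04]), 'ee_pos': array([229.38400259, 526.64828444, 186.7405967 ]), 'ee_rot': array([-1.79899796e+02, -7.71863831e-04,  1.56463367e+02]), 'force': array([ 0.01046008,  0.36711522, -0.05963366]), 'torque': array([ 0.03058366, -0.01140296, -0.02237453]), 'gripper_force': 0.0, 'gripper_width': 91.05692056273006}
scene {'vertical_fov': 44.10205534059483, 'cx': 322.3950020693084, 'cy': 203.02579554157313, 'rvec': array([ 1.9441224, -0.9139063,  0.4985783]), 'tvec': array([-254.34663133,  296.42073349,  944.80075772])}
top {'vertical_fov': 45.05448113183951, 'cx': 320.63346300486603, 'cy': 195.16729835682358, 'rvec': array([ 2.16950853, -2.14915703,  0.11732064]), 'tvec': array([  70.59417891,  486.46843812, 1158.80951308])}
wrist {'vertical_fov': 62.63824732233401, 'cx': 323.4662540659699, 'cy': 199.99060113454257, 'T_tool_cam': array([[-8.13457410e-04, -9.64867303e-01, -2.62736420e-01,
         7.27648524e+01],
       [ 9.99999553e-01, -9.11720540e-04,  2.52086453e-04,
         8.80594382e-01],
       [-4.82772167e-04, -2.62736097e-01,  9.64867613e-01,
        -1.98634602e+02],
       [ 0.00000000e+00,  0.00000000e+00,  0.00000000e+00,
         1.00000000e+00]])}
```

View pics/top0.png

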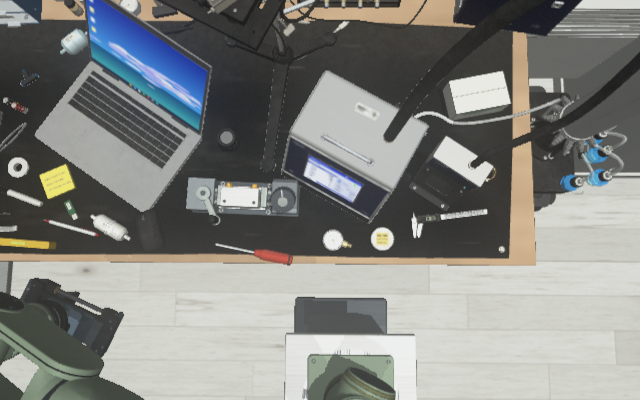

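View pics/scene0.png

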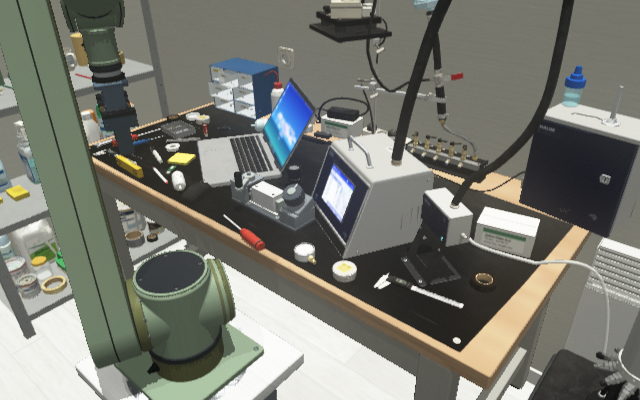

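The top view shows the clamp at about (243,197): lever pivot (203,192), handle (215,218), block (241,195) and nut (284,197). A tall instrument box stands just behind and to the right of the nut. The screwdriver is in front at (255,253).

```bash
cat > h.py <<'E'
from workcell import env
import cv2,numpy as np
from scipy.spatial.transform import Rotation as R
def tool(s=None):
    s=s or env.state()
    T=np.eye(4);T[:3,:3]=R.from_euler('xyz',s['ee_rot'],degrees=True).as_matrix();T[:3,3]=s['ee_pos'];return T
def cam(n):
    T=tool();f=env.grab_frame(n);fr=f['frame']
    fl=fr.shape[0]/2/np.tan(np.radians(f['vertical_fov']/2))
    K=np.array([[fl,0,f['cx']],[0,fl,f['cy']],[0,0,1]])
    if n=='wrist': M=T@f['T_tool_cam'];Rw,o=M[:3,:3],M[:3,3]
    else:
        Rw=R.from_rotvec(f['rvec']).as_matrix().T;o=-Rw@f['tvec']
    return fr[...,::-1].copy(),K,Rw,o
def ray(c,uv,z):
    _,K,Rw,o=c;d=Rw@np.linalg.solve(K,[uv[0],uv[1],1]);return o+d*(z-o[2])/d[2]
def rows(p,yaw,tilt=None):
    pass
def delta(p,Rt):
    "tool-axis shift in units and turn in units to reach TCP p with rotation Rt"
    T=tool();d=T[:3,:3].T@(np.array(p)-T[:3,3])/500
    r=R.from_matrix(T[:3,:3].T@Rt).as_rotvec(degrees=True)/30
    print('shift',d.round(4),'turn',r.round(4))
def down(yaw): return R.from_euler('xyz',[180,0,yaw],degrees=True).as_matrix()
E
python3 - <<'E'
from h import *
c=cam('top')
for n,uv,z in [('piv',(203,192),75),('handle',(215,218),106),('block',(241,195),70),('nut',(284,197),100),('FLcorner',(187,213),0),('FR',(299,216),0),('BL',(187,178),0),('BR',(299,180),0),('lens',(227,138),70),('screwdriverL',(217,245),20),('sdR',(292,262),20),('boxtopfrontleft',(296,140),150),('boxfrontright',(372,218),100),('frontbot',(284,168),0)]:
    print(n,ray(c,uv,z).round(0))
im=c[0][150:280,170:320];cv2.imwrite('pics/topc.png',cv2.resize(im,None,fx=4.5,fy=4.5,interpolation=cv2.INTER_CUBIC))
delta([480,150,330],down(90)); delta([480,150,330],down(180));print(tool().round(2))
E
```

```text
piv [485. 354.  75.]
handle [422. 316. 106.]
block [480. 264.  70.]
nut [472. 159. 100.]
FLcorner [441. 411.   0.]
FR [436. 129.   0.]
BL [530. 415.   0.]
BR [527. 130.  -0.]
lens [618. 302.  70.]
screwdriverL [361. 328.  20.]
sdR [322. 144.  20.]
boxtopfrontleft [595. 131. 150.]
boxfrontright [426. -44. 100.]
frontbot [558. 169.   0.]
shift [-0.7603 -0.4913 -0.2854] turn [-1.9000e-03  1.2000e-03  2.2155e+00]
shift [-0.7603 -0.4913 -0.2854] turn [-2.100e-03 -4.000e-04 -7.845e-01]
[[-9.2000e-01  4.0000e-01 -0.0000e+00  2.2949e+02]
 [ 4.0000e-01  9.2000e-01 -0.0000e+00  5.2685e+02]
 [ 0.0000e+00 -0.0000e+00 -1.0000e+00  1.8704e+02]
 [ 0.0000e+00  0.0000e+00  0.0000e+00  1.0000e+00]]
```

View pics/topc.png

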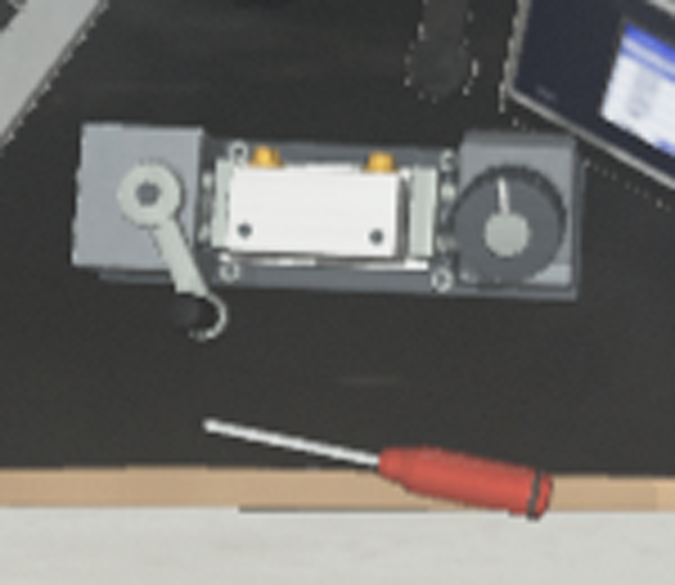

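send_rows:
  motion:
    - {"tx":-0.0744,"ty":-0.0313,"tz":-0.0096,"gripper":-1}
    - {"tx":-0.0744,"ty":-0.0313,"tz":-0.0096}
    - {"tx":-0.0744,"ty":-0.0313,"tz":-0.0096}
    - {"tx":-0.0744,"ty":-0.0313,"tz":-0.0096}
    - {"tx":-0.0744,"ty":-0.0313,"tz":-0.0096}
    - {"tx":-0.0744,"ty":-0.0313,"tz":-0.0096}
    - {"tx":-0.0744,"ty":-0.0313,"tz":-0.0096}
    - {"tx":-0.0744,"ty":-0.0313,"tz":-0.0096}
    - {"tx":-0.0744,"ty":-0.0313,"tz":-0.0096}
    - {"rz":-0.262}
    - {"rz":-0.262}
    - {"rz":-0.262}

```text
invalid input at $.motion[0]: expected keys tx, ty, tz, rx, ry, rz, gripper
```

```bash
python3 - <<'E'
from h import *
import time
c=cam('wrist');cv2.imwrite('pics/w1.png',c[0]);print(tool().round(2))
import pickle;pickle.dump(c,open('c1.pkl','wb'));s=env.state();print(s['time_s'],s['ee_rot'])
E
```

```text
[[-9.2000e-01  4.0000e-01 -0.0000e+00  2.2952e+02]
 [ 4.0000e-01  9.2000e-01 -0.0000e+00  5.2693e+02]
 [ 0.0000e+00 -0.0000e+00 -1.0000e+00  1.8716e+02]
 [ 0.0000e+00  0.0000e+00  0.0000e+00  1.0000e+00]]
0.25 [-1.79953906e+02 -1.51951428e-03  1.56462002e+02]
```

View pics/w1.png

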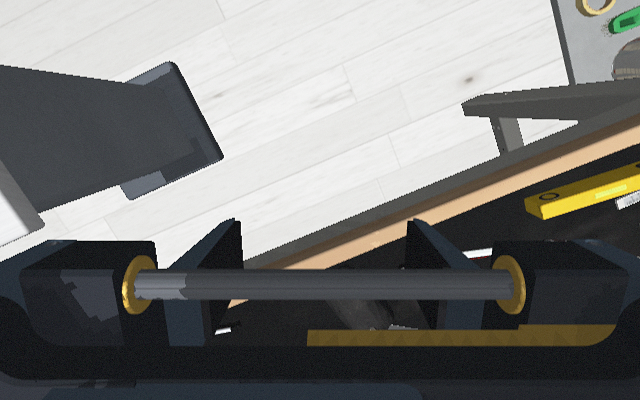

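The wrist view still shows the start pose: the fingers at (230,260) and (410,260), and the gripper body covering the rows below 240. The rows were refused because each one needs all its keys.

send_rows:
  motion:
    - {"tx":-0.0784,"ty":-0.0296,"tz":-0.0096,"rx":0,"ry":0,"rz":0,"gripper":-1}
    - {"tx":-0.0784,"ty":-0.0296,"tz":-0.0096,"rx":0,"ry":0,"rz":0,"gripper":-1}
    - {"tx":-0.0784,"ty":-0.0296,"tz":-0.0096,"rx":0,"ry":0,"rz":0,"gripper":-1}
    - {"tx":-0.0784,"ty":-0.0296,"tz":-0.0096,"rx":0,"ry":0,"rz":0,"gripper":-1}
    - {"tx":-0.0784,"ty":-0.0296,"tz":-0.0096,"rx":0,"ry":0,"rz":0,"gripper":-1}
    - {"tx":-0.0784,"ty":-0.0296,"tz":-0.0096,"rx":0,"ry":0,"rz":0,"gripper":-1}
    - {"tx":-0.0784,"ty":-0.0296,"tz":-0.0096,"rx":0,"ry":0,"rz":0,"gripper":-1}
    - {"tx":-0.0784,"ty":-0.0296,"tz":-0.0096,"rx":0,"ry":0,"rz":0,"gripper":-1}
    - {"tx":-0.0784,"ty":-0.0296,"tz":-0.0096,"rx":0,"ry":0,"rz":0,"gripper":-1}
    - {"tx":0,"ty":0,"tz":0,"rx":0,"ry":0,"rz":-0.262,"gripper":-1}
    - {"tx":0,"ty":0,"tz":0,"rx":0,"ry":0,"rz":-0.262,"gripper":-1}
    - {"tx":0,"ty":0,"tz":0,"rx":0,"ry":0,"rz":-0.262,"gripper":-1}

```text
time_s: 1.75
ee_pos: [499.9, 263.9, 230.6]
ee_rot: [-180.0, -0.0, -179.7]
force: [0.3, -0.2, -0.7]
gripper_width: 91.3
gripper_force: 0.0
```

```bash
python3 - <<'E'
from h import *
import pickle
c=cam('wrist');cv2.imwrite('pics/w2.png',c[0]);pickle.dump(c,open('c2.pkl','wb'));s=env.state();print(s['time_s'],s['ee_pos'],s['ee_rot'],s['qpos'])
E
```

```text
1.8 [499.8984652  263.94686179 230.58750242] [-1.79992510e+02 -1.47192603e-02 -1.79553671e+02] [ 2.66685794e+01  1.60917378e+01  8.66088245e+01 -2.20351582e-04
  7.73159514e+01 -6.37777025e+01]
```

View pics/w2.png

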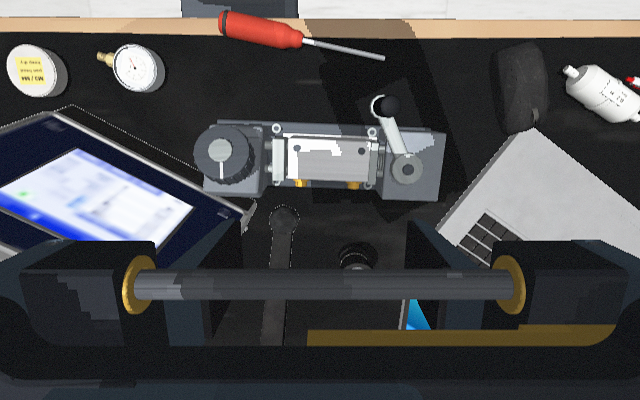

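The wrist view shows the handle top at (388,105), the pivot at (406,168), the block's top at (290-370,137-182) with its ports at (299,184) and (352,186), and the nut at (223,153).

```bash
python3 - <<'E'
from h import *
import pickle
c=pickle.load(open('c2.pkl','rb'))
im=c[0][85:215,185:455];im=cv2.resize(im,None,fx=2.95,fy=2.95,interpolation=cv2.INTER_CUBIC);cv2.imwrite('pics/w2c.png',im)
for n,uv,z in [('handletop',(388,105),128),('pivot',(406,168),83),('nut',(223,153),100),('baseFR',(218,121),8),('baseFL',(446,133),8)]: print(n,ray(c,uv,z).round(1))
E
```

```text
handletop [422.5 320.8 128. ]
pivot [486.1 352.   83. ]
nut [468.8 163.8 100. ]
baseFR [440.6 132.6   8. ]
baseFL [454.1 418.3   8. ]
```

View pics/w2c.png

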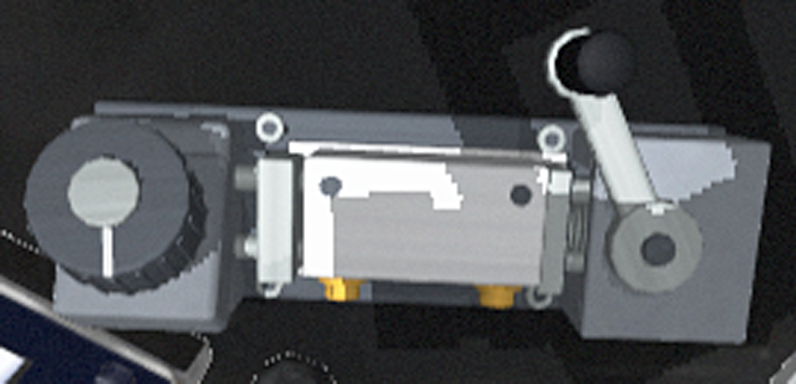

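```bash
python3 - <<'E'
from h import *
import pickle
c=pickle.load(open('c2.pkl','rb'))
P={}
for n,uv,z in [('handletop',(606,60),128),('pivot',(657,249),83),('nuttop',(103,191),112),('baseFR',(97,103),10),('baseFL',(722,130),10),('bFR',(270,127),12),('bFL',(552,137),12),('bBR',(270,288),12),('bBL',(540,295),12),('hole1',(331,186),70),('hole2',(521,195),70),('roofBL',(745,342),70),('roofFL',(770,143),70),('roofBR',(582,337),70),('blkBR',(302,275),70),('blkBL',(543,286),70),('blkFR',(306,153),70),('blkFL',(546,165),70),('jawR',(283,220),59),('padL',(548,220),59)]:
    P[n]=ray(c,(185+uv[0]/2.95,85+uv[1]/2.95),z); print(n,P[n].round(1))
ang=lambda a,b: np.degrees(np.arctan2(-(P[b]-P[a])[0],(P[b]-P[a])[1])).round(2)
print(ang('baseFR','baseFL'),ang('bFR','bFL'),ang('bBR','bBL'),ang('hole1','hole2'),ang('roofBR','roofBL'))
print('boltmid',sum(P[k] for k in('bFR','bFL','bBR','bBL'))/4,'blk',sum(P[k] for k in('blkFR','blkFL','blkBR','blkBL'))/4)
print('lever r',np.linalg.norm((P['handletop']-P['pivot'])[:2]))
E
```

```text
handletop [422.8 322.9 128. ]
pivot [487.6 353.9  83. ]
nuttop [464.2 164.7 112. ]
baseFR [439.2 133.1  10. ]
baseFL [449.3 396.8  10. ]
bFR [448.7 205.8  12. ]
bFL [452.3 324.6  12. ]
bBR [517.9 203.5  12. ]
bBL [520.6 322.3  12. ]
hole1 [466.9 235.6  70. ]
hole2 [469.9 305.7  70. ]
roofBL [525.8 393.7  70. ]
roofFL [450.7 395.6  70. ]
roofBR [524.1 330.9  70. ]
blkBR [500.3 224.1  70. ]
blkBL [504.2 315.2  70. ]
blkFR [455.  226.7  70. ]
blkFL [458.9 314.4  70. ]
jawR [481.1 216.1  59. ]
padL [480.7 317.6  59. ]
-2.18 -1.76 -1.29 -2.47 -1.59
boltmid [484.87434015 264.04650009  12.        ] blk [479.58133759 270.10498143  70.        ]
lever r 71.79907918532827
```

send_rows:
  motion:
    - {"tx":0.051,"ty":0.0394,"tz":0.0537,"rx":0,"ry":0,"rz":0,"gripper":-1}
    - {"tx":0.051,"ty":0.0394,"tz":0.0537,"rx":0,"ry":0,"rz":0,"gripper":-1}
    - {"tx":0.051,"ty":0.0394,"tz":0.0537,"rx":0,"ry":0,"rz":0,"gripper":-1}
    - {"tx":0,"ty":0,"tz":0,"rx":0,"ry":0,"rz":-0.2795,"gripper":-1}
    - {"tx":0,"ty":0,"tz":0,"rx":0,"ry":0,"rz":-0.2795,"gripper":-1}
    - {"tx":0,"ty":0,"tz":0,"rx":0,"ry":0,"rz":-0.2795,"gripper":-1}
    - {"tx":0,"ty":0,"tz":0,"rx":0,"ry":0,"rz":0,"gripper":-1}

```text
time_s: 2.68
ee_pos: [423.3, 323.3, 150.2]
ee_rot: [180.0, -0.0, -155.0]
force: [0.3, 0.3, -0.4]
gripper_width: 91.0
gripper_force: 0.0
```

```bash
python3 - <<'E'
from h import *
c=cam('wrist');cv2.imwrite('pics/w3.png',c[0])
T=tool();print(T.round(3));
for uv in [(320,180),(320,220)]: print(ray(c,uv,128))
E
```

```text
[[-9.06000e-01 -4.23000e-01 -0.00000e+00  4.23292e+02]
 [-4.23000e-01  9.06000e-01  0.00000e+00  3.23240e+02]
 [ 0.00000e+00  0.00000e+00 -1.00000e+00  1.50189e+02]
 [ 0.00000e+00  0.00000e+00  0.00000e+00  1.00000e+00]]
[400.36336935 309.60194465 128.        ]
[426.56663455 321.72139669 128.        ]
```

View pics/w3.png

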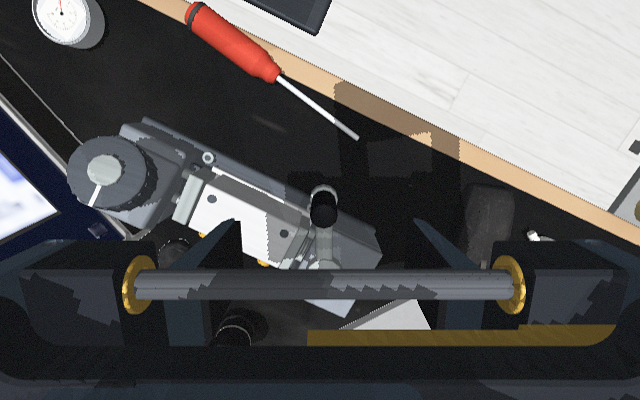

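The handle top is at (323,212), centred between the fingers. I'll descend and grip it.

send_rows:
  motion:
    - {"tx":0,"ty":0,"tz":0.062,"rx":0,"ry":0,"rz":0,"gripper":-1}
    - {"tx":0,"ty":0,"tz":0.062,"rx":0,"ry":0,"rz":0,"gripper":-1}
    - {"tx":0,"ty":0,"tz":0,"rx":0,"ry":0,"rz":0,"gripper":1}
    - {"tx":0,"ty":0,"tz":0,"rx":0,"ry":0,"rz":0,"gripper":1}
    - {"tx":0,"ty":0,"tz":0,"rx":0,"ry":0,"rz":0,"gripper":1}
    - {"tx":0,"ty":0,"tz":0,"rx":0,"ry":0,"rz":0,"gripper":1}
    - {"tx":0,"ty":0,"tz":0,"rx":0,"ry":0,"rz":0,"gripper":1}
    - {"tx":0,"ty":0,"tz":0,"rx":0,"ry":0,"rz":0,"gripper":1}
  grip_force: 10

```text
time_s: 3.72
ee_pos: [423.4, 323.3, 88.4]
ee_rot: [180.0, 0.0, -154.8]
force: [-0.1, -1.2, 0.2]
gripper_width: 33.7
gripper_force: 0.0
```

send_rows:
  motion:
    - {"tx":0,"ty":0,"tz":0,"rx":0,"ry":0,"rz":0,"gripper":1}
    - {"tx":0,"ty":0,"tz":0,"rx":0,"ry":0,"rz":0,"gripper":1}
    - {"tx":0,"ty":0,"tz":0,"rx":0,"ry":0,"rz":0,"gripper":1}

```text
time_s: 4.1
ee_pos: [423.3, 323.2, 88.2]
ee_rot: [180.0, -0.0, -154.8]
force: [0.4, -0.6, 0.8]
gripper_width: 19.4
gripper_force: 10.0
```

send_rows:
  motion:
    - {"tx":-0.0014,"ty":0.0195,"tz":0,"rx":0,"ry":0,"rz":0.267,"gripper":1}
    - {"tx":-0.0014,"ty":0.0195,"tz":0,"rx":0,"ry":0,"rz":0.267,"gripper":1}
    - {"tx":-0.0014,"ty":0.0195,"tz":0,"rx":0,"ry":0,"rz":0.267,"gripper":1}
    - {"tx":-0.0014,"ty":0.0195,"tz":0,"rx":0,"ry":0,"rz":0.267,"gripper":1}
    - {"tx":-0.0014,"ty":0.0195,"tz":0,"rx":0,"ry":0,"rz":0.267,"gripper":1}
    - {"tx":-0.0014,"ty":0.0195,"tz":0,"rx":0,"ry":0,"rz":0.267,"gripper":1}

```text
time_s: 4.85
ee_pos: [422.4, 379.5, 88.2]
ee_rot: [-179.9, 0.1, 156.9]
force: [1.0, -2.7, 1.1]
gripper_width: 20.0
gripper_force: 10.0
```

send_rows:
  motion:
    - {"tx":-0.0014,"ty":0.0195,"tz":0,"rx":0,"ry":0,"rz":0.267,"gripper":1}
    - {"tx":-0.0014,"ty":0.0195,"tz":0,"rx":0,"ry":0,"rz":0.267,"gripper":1}
    - {"tx":-0.0014,"ty":0.0195,"tz":0,"rx":0,"ry":0,"rz":0.267,"gripper":1}
    - {"tx":-0.0014,"ty":0.0195,"tz":0,"rx":0,"ry":0,"rz":0.267,"gripper":1}
    - {"tx":-0.0014,"ty":0.0195,"tz":0,"rx":0,"ry":0,"rz":0.267,"gripper":1}
    - {"tx":-0.0014,"ty":0.0195,"tz":0,"rx":0,"ry":0,"rz":0.267,"gripper":1}
    - {"tx":0,"ty":0,"tz":0,"rx":0,"ry":0,"rz":0,"gripper":1}
    - {"tx":0,"ty":0,"tz":0,"rx":0,"ry":0,"rz":0,"gripper":-1}
    - {"tx":0,"ty":0,"tz":0,"rx":0,"ry":0,"rz":0,"gripper":-1}
    - {"tx":0,"ty":0,"tz":0,"rx":0,"ry":0,"rz":0,"gripper":-1}
    - {"tx":0,"ty":0,"tz":0,"rx":0,"ry":0,"rz":0,"gripper":-1}
    - {"tx":0,"ty":0,"tz":0,"rx":0,"ry":0,"rz":0,"gripper":-1}

```text
time_s: 6.35
ee_pos: [464.1, 419.2, 88.2]
ee_rot: [180.0, -0.0, 109.1]
force: [0.0, 0.3, -0.1]
gripper_width: 66.4
gripper_force: 0.0
```

send_rows:
  motion:
    - {"tx":0,"ty":0,"tz":-0.08,"rx":0,"ry":0,"rz":0,"gripper":-1}
    - {"tx":0,"ty":0,"tz":-0.09,"rx":0,"ry":0,"rz":0,"gripper":-1}
    - {"tx":-0.0973,"ty":-0.0224,"tz":0,"rx":0,"ry":0,"rz":0,"gripper":-1}
    - {"tx":-0.0973,"ty":-0.0224,"tz":0,"rx":0,"ry":0,"rz":0,"gripper":-1}
    - {"tx":-0.0973,"ty":-0.0224,"tz":0,"rx":0,"ry":0,"rz":0,"gripper":-1}
    - {"tx":0,"ty":0,"tz":0,"rx":0,"ry":0,"rz":0.239,"gripper":-1}
    - {"tx":0,"ty":0,"tz":0,"rx":0,"ry":0,"rz":0.239,"gripper":-1}
    - {"tx":0,"ty":0,"tz":0,"rx":0,"ry":0,"rz":0.239,"gripper":-1}
    - {"tx":0,"ty":0,"tz":0,"rx":0,"ry":0,"rz":0,"gripper":-1}

```text
time_s: 7.48
ee_pos: [480.0, 270.1, 173.3]
ee_rot: [180.0, -0.0, 87.6]
force: [-0.1, 0.8, -0.2]
gripper_width: 91.1
gripper_force: 0.0
```

```bash
python3 - <<'E'
from h import *
c=cam('wrist');cv2.imwrite('pics/w4.png',c[0]);import pickle;pickle.dump(c,open('c4.pkl','wb'))
print(tool().round(3))
t=cam('top');pickle.dump(t,open('t4.pkl','wb'))
a=c[0][60:260,200:600];b=cv2.resize(t[0][160:260,150:350],(400,200))
cv2.imwrite('pics/w4c.png',cv2.resize(np.vstack([a,b]),None,fx=1.45,fy=1.45))
E
```

```text
[[ 4.00000e-02  9.99000e-01  0.00000e+00  4.79922e+02]
 [ 9.99000e-01 -4.00000e-02  0.00000e+00  2.70192e+02]
 [ 0.00000e+00  0.00000e+00 -1.00000e+00  1.73235e+02]
 [ 0.00000e+00  0.00000e+00  0.00000e+00  1.00000e+00]]
```

View pics/w4c.png

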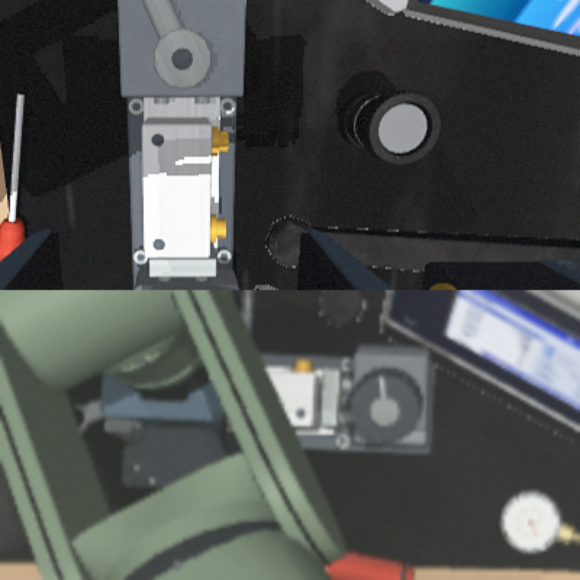

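The wrist crop shows the block with the ports to the back at crop (219,139) and (217,229), its top holes at (158,140) and (159,244), and the lever swung away.

```bash
python3 - <<'E'
from h import *
import pickle
c=pickle.load(open('c4.pkl','rb'))
for n,uv,z in [('s1',(219,139),50),('s2',(217,229),50),('h1',(158,140),70),('h2',(159,244),70),('L',(143,190),70),('R',(211,190),70),('fl',(144,120),70),('nl',(145,257),70),('piv',(182,58),83),('jaw',(182,260),59),('bFL',(137,106),12),('bBL',(228,106),12),('bFR',(140,257),12),('bBR',(224,257),12)]:
    print(n,ray(c,(200+uv[0]/1.45,60+uv[1]/1.45),z).round(1))
E
```

```text
s1 [509.8 300.6  50. ]
s2 [507.1 236.8  50. ]
h1 [469.6 304.3  70. ]
h2 [466.5 234.5  70. ]
L [458.1 272.2  70. ]
R [502.4 270.4  70. ]
fl [461.5 317.2  70. ]
nl [456.6 225.6  70. ]
piv [486.7 353.   83. ]
jaw [481.4 217.9  59. ]
bFL [452.6 322.5  12. ]
bBL [520.  319.7  12. ]
bFR [447.2 202.9  12. ]
bBR [515.  200.1  12. ]
```

send_rows:
  motion:
    - {"tx":0,"ty":0,"tz":0.09,"rx":0,"ry":0,"rz":0,"gripper":-1}
    - {"tx":0,"ty":0,"tz":0.09,"rx":0,"ry":0,"rz":0,"gripper":-1}
    - {"tx":0,"ty":0,"tz":0.06,"rx":0,"ry":0,"rz":0,"gripper":-1}
    - {"tx":0,"ty":0,"tz":0.03,"rx":0,"ry":0,"rz":0,"gripper":-1}
    - {"tx":0,"ty":0,"tz":0,"rx":0,"ry":0,"rz":0,"gripper":1}
    - {"tx":0,"ty":0,"tz":0,"rx":0,"ry":0,"rz":0,"gripper":1}
    - {"tx":0,"ty":0,"tz":0,"rx":0,"ry":0,"rz":0,"gripper":1}
    - {"tx":0,"ty":0,"tz":0,"rx":0,"ry":0,"rz":0,"gripper":1}
    - {"tx":0,"ty":0,"tz":0,"rx":0,"ry":0,"rz":0,"gripper":1}
    - {"tx":0,"ty":0,"tz":0,"rx":0,"ry":0,"rz":0,"gripper":1}
    - {"tx":0,"ty":0,"tz":0,"rx":0,"ry":0,"rz":0,"gripper":1}
  grip_force: 30

```text
time_s: 8.95
ee_pos: [478.8, 270.2, 38.6]
ee_rot: [-179.9, 0.0, 87.6]
force: [-4.4, -0.4, 5.3]
gripper_width: 44.5
gripper_force: 30.0
```

send_rows:
  motion:
    - {"tx":0,"ty":0,"tz":-0.05,"rx":0,"ry":0,"rz":0,"gripper":1}
    - {"tx":0,"ty":0.005,"tz":-0.07,"rx":0,"ry":0,"rz":0,"gripper":1}
    - {"tx":0,"ty":0.006,"tz":-0.07,"rx":0,"ry":0,"rz":0,"gripper":1}
    - {"tx":0,"ty":0,"tz":0,"rx":0,"ry":0,"rz":-0.2,"gripper":1}
    - {"tx":0,"ty":0,"tz":0,"rx":0,"ry":0,"rz":-0.333,"gripper":1}
    - {"tx":0,"ty":0,"tz":0,"rx":0,"ry":0,"rz":-0.333,"gripper":1}
    - {"tx":0,"ty":0,"tz":0,"rx":0,"ry":0,"rz":-0.333,"gripper":1}
    - {"tx":0,"ty":0,"tz":0,"rx":0,"ry":0,"rz":-0.333,"gripper":1}
    - {"tx":0,"ty":0,"tz":0,"rx":0,"ry":0,"rz":-0.333,"gripper":1}
    - {"tx":0,"ty":0,"tz":0,"rx":0,"ry":0,"rz":-0.333,"gripper":1}
    - {"tx":0,"ty":0,"tz":0,"rx":0,"ry":0,"rz":-0.333,"gripper":1}

```text
time_s: 10.32
ee_pos: [485.1, 269.4, 131.8]
ee_rot: [-179.9, -0.1, 163.8]
force: [0.5, 0.3, -5.0]
gripper_width: 44.7
gripper_force: 30.0
```

send_rows:
  motion:
    - {"tx":0,"ty":0,"tz":0,"rx":0,"ry":0,"rz":-0.333,"gripper":1}
    - {"tx":0,"ty":0,"tz":0,"rx":0,"ry":0,"rz":-0.333,"gripper":1}
    - {"tx":0,"ty":0,"tz":0,"rx":0,"ry":0,"rz":-0.333,"gripper":1}
    - {"tx":0,"ty":0,"tz":0,"rx":0,"ry":0,"rz":-0.333,"gripper":1}
    - {"tx":0,"ty":0,"tz":0,"rx":0,"ry":0,"rz":-0.333,"gripper":1}
    - {"tx":0,"ty":0,"tz":0,"rx":0,"ry":0,"rz":-0.333,"gripper":1}
    - {"tx":0,"ty":0,"tz":0,"rx":0,"ry":0,"rz":-0.333,"gripper":1}
    - {"tx":0,"ty":0,"tz":0,"rx":0,"ry":0,"rz":-0.333,"gripper":1}
    - {"tx":0,"ty":0,"tz":0,"rx":0,"ry":0,"rz":-0.333,"gripper":1}
    - {"tx":0,"ty":0,"tz":0,"rx":0,"ry":0,"rz":-0.33,"gripper":1}
    - {"tx":0,"ty":0,"tz":0,"rx":0,"ry":0,"rz":0,"gripper":1}

```text
time_s: 11.7
ee_pos: [485.0, 269.5, 132.1]
ee_rot: [179.9, -0.1, -96.8]
force: [-0.5, -0.3, -5.6]
gripper_width: 44.4
gripper_force: 30.0
```

```bash
python3 - <<'E'
from h import *
s=env.state();print(s['qpos'],s['ee_pos'],s['ee_rot'],s['gripper_width'],s['force'])
c=cam('wrist');cv2.imwrite('pics/w5.png',c[0])
E
```

```text
[ 2.78830985e+01  1.89235631e+01  9.71625754e+01 -2.31302716e-02
  6.40105840e+01 -1.45304080e+02] [485.03254618 269.49018197 132.05596458] [ 1.79932300e+02 -7.21376441e-02 -9.68026255e+01] 44.42824069213438 [-0.47172553 -0.32127525 -5.57517513]
```

View pics/w5.png

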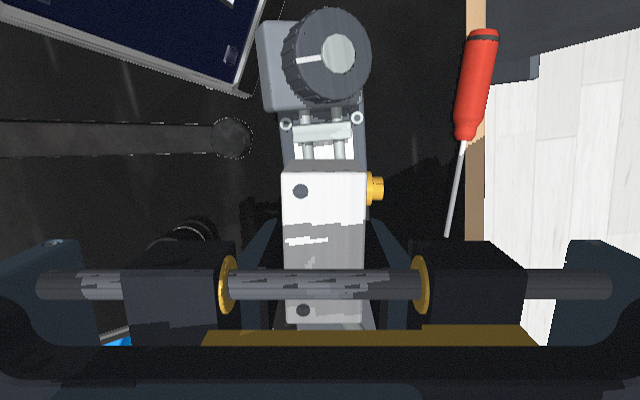

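The block is held with its ports to the front (stub at (376,188)), 4.8° short of square. I'll set it down, then re-grip it from the other side to square it.

send_rows:
  motion:
    - {"tx":-0.006,"ty":0,"tz":0.07,"rx":0,"ry":0,"rz":0,"gripper":1}
    - {"tx":0,"ty":0,"tz":0.06,"rx":0,"ry":0,"rz":0,"gripper":1}
    - {"tx":0,"ty":0,"tz":0.04,"rx":0,"ry":0,"rz":0,"gripper":1}
    - {"tx":0,"ty":0,"tz":0.014,"rx":0,"ry":0,"rz":0,"gripper":1}
    - {"tx":0,"ty":0,"tz":0.001,"rx":0,"ry":0,"rz":0,"gripper":1}
    - {"tx":0,"ty":0,"tz":0,"rx":0,"ry":0,"rz":0,"gripper":1}

```text
time_s: 12.5
ee_pos: [486.5, 273.3, 41.6]
ee_rot: [-179.9, 0.1, -96.7]
force: [-0.7, -0.4, -4.9]
gripper_width: 44.6
gripper_force: 30.0
```

send_rows:
  motion:
    - {"tx":0,"ty":0,"tz":0.004,"rx":0,"ry":0,"rz":0,"gripper":1}
    - {"tx":0,"ty":0,"tz":0.002,"rx":0,"ry":0,"rz":0,"gripper":1}
    - {"tx":0,"ty":0,"tz":0,"rx":0,"ry":0,"rz":0,"gripper":1}

```text
time_s: 12.88
ee_pos: [486.1, 273.1, 38.6]
ee_rot: [-179.9, 0.0, -96.7]
force: [-0.6, -1.5, 0.9]
gripper_width: 44.5
gripper_force: 30.0
```

send_rows:
  motion:
    - {"tx":0,"ty":0,"tz":0,"rx":0,"ry":0,"rz":0,"gripper":-1}
    - {"tx":0,"ty":0,"tz":0,"rx":0,"ry":0,"rz":0,"gripper":-1}
    - {"tx":0,"ty":0,"tz":0,"rx":0,"ry":0,"rz":0,"gripper":-1}
    - {"tx":0,"ty":0,"tz":0,"rx":0,"ry":0,"rz":0,"gripper":-1}
    - {"tx":0,"ty":0,"tz":0,"rx":0,"ry":0,"rz":0,"gripper":-1}
    - {"tx":0,"ty":0,"tz":0,"rx":0,"ry":0,"rz":0,"gripper":-1}
    - {"tx":0,"ty":0,"tz":-0.06,"rx":0,"ry":0,"rz":0,"gripper":-1}
    - {"tx":0,"ty":0,"tz":-0.07,"rx":0,"ry":0,"rz":0,"gripper":-1}
    - {"tx":0,"ty":0,"tz":0,"rx":0,"ry":0,"rz":0.333,"gripper":-1}
    - {"tx":0,"ty":0,"tz":0,"rx":0,"ry":0,"rz":0.333,"gripper":-1}
    - {"tx":0,"ty":0,"tz":0,"rx":0,"ry":0,"rz":0.333,"gripper":-1}
    - {"tx":0,"ty":0,"tz":0,"rx":0,"ry":0,"rz":0.333,"gripper":-1}

```text
time_s: 14.38
ee_pos: [485.7, 272.9, 102.7]
ee_rot: [180.0, 0.0, -137.0]
force: [0.1, 0.2, 0.5]
gripper_width: 91.3
gripper_force: 0.0
```

send_rows:
  motion:
    - {"tx":0,"ty":0,"tz":0,"rx":0,"ry":0,"rz":0.333,"gripper":-1}
    - {"tx":0,"ty":0,"tz":0,"rx":0,"ry":0,"rz":0.333,"gripper":-1}
    - {"tx":0,"ty":0,"tz":0,"rx":0,"ry":0,"rz":0.333,"gripper":-1}
    - {"tx":0,"ty":0,"tz":0,"rx":0,"ry":0,"rz":0.333,"gripper":-1}
    - {"tx":0,"ty":0,"tz":0,"rx":0,"ry":0,"rz":0.333,"gripper":-1}
    - {"tx":0,"ty":0,"tz":0,"rx":0,"ry":0,"rz":0.333,"gripper":-1}
    - {"tx":0,"ty":0,"tz":0,"rx":0,"ry":0,"rz":0.333,"gripper":-1}
    - {"tx":0,"ty":0,"tz":0,"rx":0,"ry":0,"rz":0.333,"gripper":-1}
    - {"tx":0,"ty":0,"tz":0,"rx":0,"ry":0,"rz":0.333,"gripper":-1}
    - {"tx":0,"ty":0,"tz":0,"rx":0,"ry":0,"rz":0.333,"gripper":-1}
    - {"tx":0,"ty":0,"tz":0,"rx":0,"ry":0,"rz":0.333,"gripper":-1}
    - {"tx":0,"ty":0,"tz":0,"rx":0,"ry":0,"rz":0.333,"gripper":-1}

```text
time_s: 15.88
ee_pos: [485.7, 272.9, 102.7]
ee_rot: [-180.0, -0.0, 103.1]
force: [0.3, 0.2, -0.1]
gripper_width: 91.3
gripper_force: 0.0
```

send_rows:
  motion:
    - {"tx":0,"ty":0,"tz":0,"rx":0,"ry":0,"rz":0.25,"gripper":-1}
    - {"tx":0,"ty":0,"tz":0,"rx":0,"ry":0,"rz":0.25,"gripper":-1}
    - {"tx":0,"ty":0,"tz":0.06,"rx":0,"ry":0,"rz":0,"gripper":-1}
    - {"tx":0,"ty":0,"tz":0.056,"rx":0,"ry":0,"rz":0,"gripper":1}
    - {"tx":0,"ty":0,"tz":0,"rx":0,"ry":0,"rz":0,"gripper":1}
    - {"tx":0,"ty":0,"tz":0,"rx":0,"ry":0,"rz":0,"gripper":1}
    - {"tx":0,"ty":0,"tz":0,"rx":0,"ry":0,"rz":0,"gripper":1}
    - {"tx":0,"ty":0,"tz":0,"rx":0,"ry":0,"rz":0,"gripper":1}
    - {"tx":0,"ty":0,"tz":0,"rx":0,"ry":0,"rz":0,"gripper":1}
    - {"tx":0,"ty":0,"tz":0,"rx":0,"ry":0,"rz":0,"gripper":1}
    - {"tx":0,"ty":0,"tz":0,"rx":0,"ry":0,"rz":0,"gripper":1}

```text
time_s: 17.25
ee_pos: [485.7, 272.9, 44.7]
ee_rot: [180.0, -0.0, 88.5]
force: [-0.1, -0.0, 0.5]
gripper_width: 14.3
gripper_force: 0.0
```

send_rows:
  motion:
    - {"tx":0,"ty":0,"tz":0,"rx":0,"ry":0,"rz":0,"gripper":-1}
    - {"tx":0,"ty":0,"tz":0,"rx":0,"ry":0,"rz":0,"gripper":-1}
    - {"tx":0,"ty":0,"tz":0,"rx":0,"ry":0,"rz":0,"gripper":-1}
    - {"tx":0,"ty":0,"tz":0,"rx":0,"ry":0,"rz":0,"gripper":-1}
    - {"tx":0,"ty":0,"tz":0,"rx":0,"ry":0,"rz":0,"gripper":-1}
    - {"tx":0,"ty":0,"tz":0,"rx":0,"ry":0,"rz":0,"gripper":-1}
    - {"tx":0,"ty":0,"tz":-0.09,"rx":0,"ry":0,"rz":0,"gripper":-1}
    - {"tx":0,"ty":0,"tz":-0.09,"rx":0,"ry":0,"rz":0,"gripper":-1}
    - {"tx":0,"ty":0,"tz":-0.09,"rx":0,"ry":0,"rz":0,"gripper":-1}
    - {"tx":0,"ty":0,"tz":-0.04,"rx":0,"ry":0,"rz":0,"gripper":-1}

```text
time_s: 18.5
ee_pos: [486.8, 273.5, 202.8]
ee_rot: [179.8, -0.1, 88.5]
force: [-0.5, 0.4, 0.0]
gripper_width: 91.2
gripper_force: 0.0
```

```bash
python3 - <<'E'
from h import *
import pickle
c=cam('wrist');pickle.dump(c,open('c6.pkl','wb'));s=env.state();print(s['time_s'],s['ee_pos'],s['ee_rot'])
cv2.imwrite('pics/w6c.png',cv2.resize(c[0][40:240,180:500],None,fx=2.5,fy=2.5,interpolation=cv2.INTER_CUBIC))
E
```

```text
18.55 [487.66782451 273.97270531 204.54233058] [179.59733402  -0.23799078  88.46801296]
```

View pics/w6c.png

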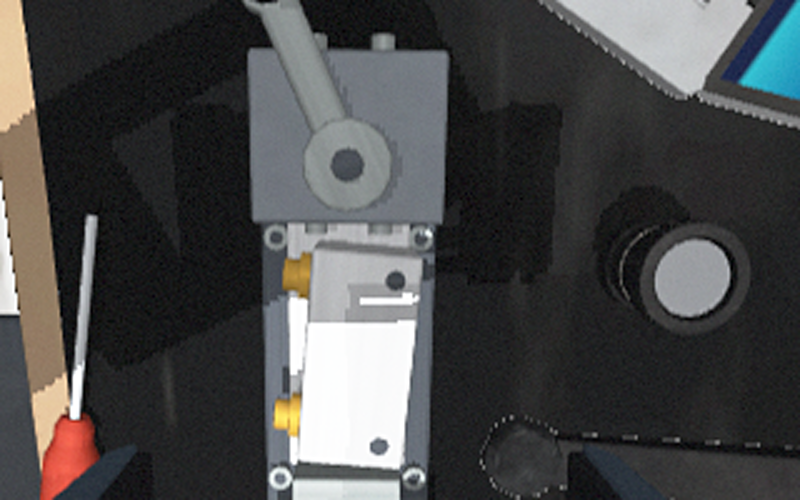

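The crop shows the block in the bed with its ports to the front (left in the image). It is still skewed, and the fingers appear to have closed without meeting it, so I'll measure.

```bash
python3 - <<'E'
from h import *
import pickle
c=pickle.load(open('c6.pkl','rb'))
P={}
for n,uv,z in [('h1',(396,281),70),('h2',(379,446),70),('fL',(312,248),70),('bL',(424,260),70),('fR',(300,463),70),('bR',(402,467),70),('s1',(298,275),50),('s2',(287,414),50),('bFL',(275,237),12),('bBL',(422,237),12),('bFR',(280,478),12),('bBR',(412,478),12),('piv',(347,164),83)]:
    P[n]=ray(c,(180+uv[0]/2.5,40+uv[1]/2.5),z);print(n,P[n].round(1))
d=P['h1']-P['h2'];print('block yaw',np.degrees(np.arctan2(-d[0],d[1])),'hole dist',np.hypot(*d[:2]))
print(sum(P[k] for k in('fL','bL','fR','bR'))/4,sum(P[k] for k in('bFL','bBL','bFR','bBR'))/4)
print(env.state()['ee_pos'],env.state()['ee_rot'])
E
```

```text
h1 [504.9 307.2  70. ]
h2 [496.6 237.6  70. ]
fL [471.7 321.2  70. ]
bL [516.2 315.3  70. ]
fR [462.7 231.   70. ]
bR [506.2 227.9  70. ]
s1 [464.2 308.5  50. ]
s2 [456.4 247.2  50. ]
bFL [451.6 322.2  12. ]
bBL [520.1 320.3  12. ]
bFR [447.6 203.   12. ]
bBR [514.1 201.   12. ]
piv [486.7 352.7  83. ]
block yaw -6.813265791281551 hole dist 70.06758218472986
[489.19571289 273.84982633  70.        ] [483.34415406 261.63908304  12.        ]
[487.66782451 273.97270531 204.54233058] [179.59733402  -0.23799078  88.46801296]
```

send_rows:
  motion:
    - {"tx":0,"ty":-0.002,"tz":0.1,"rx":0,"ry":0,"rz":0,"gripper":-1}
    - {"tx":0,"ty":0,"tz":0.1,"rx":0,"ry":0,"rz":0,"gripper":-1}
    - {"tx":0,"ty":0,"tz":0.09,"rx":0,"ry":0,"rz":0,"gripper":-1}
    - {"tx":0,"ty":0,"tz":0.035,"rx":0,"ry":0,"rz":0,"gripper":-1}
    - {"tx":0,"ty":0,"tz":0,"rx":0,"ry":0,"rz":0,"gripper":1}
    - {"tx":0,"ty":0,"tz":0,"rx":0,"ry":0,"rz":0,"gripper":1}
    - {"tx":0,"ty":0,"tz":0,"rx":0,"ry":0,"rz":0,"gripper":1}
    - {"tx":0,"ty":0,"tz":0,"rx":0,"ry":0,"rz":0,"gripper":1}
    - {"tx":0,"ty":0,"tz":0,"rx":0,"ry":0,"rz":0,"gripper":1}

```text
time_s: 19.68
ee_pos: [486.0, 273.5, 38.0]
ee_rot: [179.8, -0.1, 88.5]
force: [2.1, 0.4, 1.6]
gripper_width: 45.3
gripper_force: 28.8
```

```bash
python3 - <<'E'
from h import *
s=env.state();print(s)
c=cam('wrist');cv2.imwrite('pics/w7.png',c[0])
E
```

```text
{'time_s': 19.675, 'qpos': array([ 2.81916461e+01,  2.44780129e+01,  1.03928323e+02, -8.43987308e-03,
        5.13974108e+01,  2.97277803e+01]), 'qvel': array([ 0.03166594,  0.10879295, -0.13537621,  0.5319178 ,  0.25348911,
       -0.13093599]), 'effort': array([-6.96361642e-01, -4.22985256e+01, -1.74843425e+01, -9.57937189e-02,
        5.04536815e-01,  2.14973919e-02]), 'ee_pos': array([486.00952899, 273.50534013,  38.04723973]), 'ee_rot': array([ 1.79826296e+02, -9.15745528e-02,  8.84692591e+01]), 'force': array([2.06020527, 0.35333369, 1.64518556]), 'torque': array([-0.04072734, -0.29129572,  0.07287767]), 'gripper_force': 28.753988652024418, 'gripper_width': 45.313717406154794}
```

send_rows:
  motion:
    - {"tx":0,"ty":0,"tz":0,"rx":0,"ry":0,"rz":0,"gripper":1}
    - {"tx":0,"ty":0,"tz":0,"rx":0,"ry":0,"rz":0,"gripper":-1}
    - {"tx":0,"ty":0,"tz":0,"rx":0,"ry":0,"rz":0,"gripper":-1}
    - {"tx":0,"ty":0,"tz":0,"rx":0,"ry":0,"rz":0,"gripper":-1}
    - {"tx":0,"ty":0,"tz":0,"rx":0,"ry":0,"rz":0,"gripper":-1}
    - {"tx":0,"ty":0,"tz":0,"rx":0,"ry":0,"rz":0,"gripper":-1}
    - {"tx":0,"ty":0,"tz":0,"rx":0,"ry":0,"rz":0,"gripper":-1}
    - {"tx":0,"ty":0,"tz":-0.09,"rx":0,"ry":0,"rz":0,"gripper":-1}
    - {"tx":0,"ty":0,"tz":-0.1,"rx":0,"ry":0,"rz":0,"gripper":-1}
    - {"tx":0,"ty":0,"tz":-0.1,"rx":0,"ry":0,"rz":0,"gripper":-1}
    - {"tx":0,"ty":0,"tz":-0.04,"rx":0,"ry":0,"rz":0,"gripper":-1}
    - {"tx":0,"ty":0,"tz":0,"rx":0,"ry":0,"rz":0,"gripper":-1}

```text
time_s: 21.22
ee_pos: [485.6, 273.4, 203.9]
ee_rot: [179.8, -0.1, 88.5]
force: [-0.4, 0.2, -0.9]
gripper_width: 91.2
gripper_force: 0.0
```

```bash
cat >> h.py <<'E'
def blobs(c,roi=None,amin=15):
    h=cv2.cvtColor(c[0],cv2.COLOR_BGR2HSV);m=cv2.inRange(h,(15,120,90),(32,255,255))
    n,_,st,ce=cv2.connectedComponentsWithStats(m)
    return [(ce[i].round(1),st[i].tolist()) for i in range(1,n) if st[i][4]>=amin]
E
python3 - <<'E'
from h import *
import pickle
s=env.state();print(s['time_s'],s['ee_pos'],s['ee_rot'])
c6=pickle.load(open('c6.pkl','rb'))
for c in(c6,cam('wrist')):
    for b in blobs(c):
        if b[0][1]<235 and b[0][0]>250 and b[0][0]<400: print(b, ray(c,b[0],48).round(1))
    print()
pickle.dump(c,open('c7.pkl','wb'))
# nut top cap by three views
Ttc=env.grab_frame('wrist')['T_tool_cam'];c2=pickle.load(open('c2.pkl','rb'));K=c2[1]
def mk(p,rot):
    T=np.eye(4);T[:3,:3]=R.from_euler('xyz',rot,degrees=True).as_matrix();T[:3,3]=p;M=T@Ttc;return(None,K,M[:3,:3],M[:3,3])
V=[(c2,(219.9,149.7)),(mk([423.29,323.24,150.19],[180,0,-155]),(103,170)),(mk([485.03,269.49,132.06],[179.93,-.07,-96.8]),(340,53)),(pickle.load(open('t4.pkl','rb')),(150+383/1.45/2,160+(410-290)/1.45/2))]
A=np.zeros((3,3));b=np.zeros(3)
for cc,uv in V:
    d=cc[2]@np.linalg.solve(cc[1],[*uv,1]);d/=np.linalg.norm(d);Q=np.eye(3)-np.outer(d,d);A+=Q;b+=Q@cc[3]
    print(ray(cc,uv,106).round(1))
print('tri',np.linalg.solve(A,b).round(1))
t=pickle.load(open('t4.pkl','rb'))
print('box',ray(t,(282.2,171.1),0).round(0),ray(t,(320,195.6),0).round(0),'cam',t[3].round(0))
print('jaw edge from w5',ray(V[2][0],(323,141),59).round(1))
E
```

```text
21.225 [485.61200668 273.35691273 203.9057964 ] [ 1.79796601e+02 -1.18139071e-01  8.84657677e+01]
(array([298.4, 149.6]), [293, 141, 11, 18, 147]) [463.2 308.7  48. ]
(array([294.8, 205.4]), [290, 198, 10, 16, 132]) [456.2 246.8  48. ]

(array([299. , 149.6]), [294, 141, 11, 18, 143]) [462.5 308.4  48. ]
(array([296. , 205.3]), [291, 197, 10, 17, 129]) [456.2 246.4  48. ]

[464.8 162.8 106. ]
[463.4 162.  106. ]
[460.1 162.1 106. ]
[461.6 163.1 106. ]
tri [462.1 163.2 109.1]
box [550. 173.   0.] [488.  77.   0.] cam [ 350.   67. 1207.]
jaw edge from w5 [477.8 219.5  59. ]
```

```bash
python3 - <<'E'
from h import *
import pickle
for n in('c6','c7'):
    c=pickle.load(open(n+'.pkl','rb'));g=cv2.cvtColor(c[0],cv2.COLOR_BGR2GRAY);P=[]
    for u,v in((338.4,152.4),(331.6,218.4)):
        x0,y0=int(u)-7,int(v)-7;p=g[y0:y0+15,x0:x0+15].astype(float);w=np.clip(np.median(p)-25-p,0,None)
        yy,xx=np.mgrid[:15,:15];uv=(x0+(w*xx).sum()/w.sum(),y0+(w*yy).sum()/w.sum());P.append(ray(c,uv,70));print(n,np.round(uv,1),P[-1].round(1))
    d=P[0]-P[1];print(np.degrees(np.arctan2(-d[0],d[1])),np.hypot(*d[:2]))
    print([g[v,292:360].tolist() for v in (175,)])
E
```

```text
c6 [337.9 152.1] [504.3 307.5  70. ]
c6 [331.1 218.2] [496.1 237.9  70. ]
-6.766637083425102 70.16756279349966
[[114, 125, 120, 146, 255, 255, 254, 252, 254, 255, 199, 251, 255, 254, 253, 253, 253, 254, 254, 254, 254, 254, 254, 254, 254, 254, 252, 251, 251, 251, 251, 251, 250, 250, 251, 251, 251, 250, 251, 251, 250, 250, 249, 250, 250, 250, 251, 251, 251, 251, 251, 252, 254, 238, 89, 108, 109, 110, 114, 100, 93, 27, 28, 32, 34, 35, 31, 26]]
c7 [338.  151.3] [503.3 308.1  70. ]
c7 [332.3 217.4] [496.1 238.2  70. ]
-5.892867334925275 70.27334086382969
[[124, 119, 125, 121, 110, 255, 255, 254, 253, 254, 233, 233, 255, 254, 253, 253, 253, 253, 254, 254, 254, 254, 254, 254, 254, 254, 254, 254, 252, 251, 251, 251, 250, 249, 251, 251, 251, 251, 251, 252, 250, 250, 250, 250, 250, 249, 249, 251, 251, 251, 251, 251, 254, 244, 145, 105, 111, 110, 110, 107, 101, 97, 25, 31, 36, 32, 35, 28]]
```

send_rows:
  motion:
    - {"tx":-0.0844,"ty":-0.0528,"tz":-0.016,"rx":0,"ry":0,"rz":0,"gripper":-0.5}
    - {"tx":-0.0844,"ty":-0.0528,"tz":-0.016,"rx":0,"ry":0,"rz":0,"gripper":-0.5}
    - {"tx":0,"ty":0,"tz":0,"rx":0,"ry":0,"rz":-0.33,"gripper":-0.5}
    - {"tx":0,"ty":0,"tz":0,"rx":0,"ry":0,"rz":-0.33,"gripper":-0.5}
    - {"tx":0,"ty":0,"tz":0,"rx":0,"ry":0,"rz":-0.33,"gripper":-0.5}
    - {"tx":0,"ty":0,"tz":0,"rx":0,"ry":0,"rz":-0.33,"gripper":-0.5}
    - {"tx":0,"ty":0,"tz":0,"rx":0,"ry":0,"rz":-0.33,"gripper":-0.5}
    - {"tx":0,"ty":0,"tz":0,"rx":0,"ry":0,"rz":-0.33,"gripper":-0.5}
    - {"tx":0,"ty":0,"tz":0,"rx":0,"ry":0,"rz":-0.33,"gripper":-0.5}
    - {"tx":0,"ty":0,"tz":0,"rx":0,"ry":0,"rz":-0.33,"gripper":-0.5}
    - {"tx":0,"ty":0,"tz":0,"rx":0,"ry":0,"rz":-0.33,"gripper":-0.5}
    - {"tx":0,"ty":0,"tz":0,"rx":0,"ry":0,"rz":-0.32,"gripper":-0.5}

```text
time_s: 22.82
ee_pos: [428.7, 189.5, 216.2]
ee_rot: [-179.9, -0.2, -172.5]
force: [0.3, -0.1, -0.3]
gripper_width: 68.5
gripper_force: 0.0
```

```bash
cat >> h.py <<'E'
RN=R.from_euler('ZY',[-2,-25],degrees=True).as_matrix()
AX=RN[:,2];G=np.array([469.7,162.2,90.6])
def nutpose(a,psi): return G+a*AX, RN@down(psi)
E
python3 - <<'E'
from h import *
s=env.state();print(s['ee_pos'],s['ee_rot'],s['qpos'],s['gripper_width'])
delta(*nutpose(60,187))
T=tool();p,Rt=nutpose(60,187);print('shift in target frame',(Rt.T@(p-T[:3,3])/500).round(4))
E
```

```text
[428.72703631 189.54993201 216.24691638] [-179.94616674   -0.21688834 -172.51478009] [ 2.24424734e+01  7.72275155e+00  9.96301866e+01  4.15328537e-03
  7.28704960e+01 -7.50440795e+01] 68.5288412676657
shift [-0.0246 -0.0564  0.1425] turn [ 0.1176 -0.832   0.0821]
shift in target frame [ 0.0363 -0.0477  0.1432]
```

send_rows:
  motion:
    - {"tx":0,"ty":0,"tz":0,"rx":0.0392,"ry":-0.2773,"rz":0.0274,"gripper":-0.5}
    - {"tx":0,"ty":0,"tz":0,"rx":0.0392,"ry":-0.2773,"rz":0.0274,"gripper":-0.5}
    - {"tx":0,"ty":0,"tz":0,"rx":0.0392,"ry":-0.2773,"rz":0.0274,"gripper":-0.5}
    - {"tx":0.0181,"ty":-0.0239,"tz":0.0716,"rx":0,"ry":0,"rz":0,"gripper":-0.5}
    - {"tx":0.0182,"ty":-0.0238,"tz":0.0716,"rx":0,"ry":0,"rz":0,"gripper":-0.5}
    - {"tx":0,"ty":0,"tz":0,"rx":0,"ry":0,"rz":0,"gripper":-0.5}

```text
time_s: 23.58
ee_pos: [442.6, 161.4, 142.9]
ee_rot: [-176.6, 24.5, -174.6]
force: [0.4, -0.0, -0.1]
gripper_width: 68.3
gripper_force: 0.0
```

```bash
python3 - <<'E'
from h import *
s=env.state();print(s['time_s'],s['ee_pos'],s['qpos'],s['gripper_width'],s['force'])
delta(*nutpose(60,187));delta(*nutpose(-15,187))
c=cam('wrist');cv2.imwrite('pics/w8.png',c[0])
# nut cap: bright disc around axis; project expected & find
_,K,Rw,o=c
for a in(15,18):
    q=Rw.T@(G+a*AX-o);q=K@q;print('expected cap px',q[:2]/q[2])
g=cv2.cvtColor(c[0],cv2.COLOR_BGR2GRAY)
m=cv2.inRange(g,110,255)
n,_,st,ce=cv2.connectedComponentsWithStats(m[100:245,200:450])
for i in range(1,n):
    if st[i][4]>150: print(ce[i]+[200,100],st[i])
E
```

```text
23.575 [442.615399   161.44633839 142.90677972] [ 28.13646422   0.93780221 124.14276526 -21.82760257  35.33472127
 -50.77691787] 68.25230765217555 [ 0.4264061  -0.03951601 -0.07598455]
shift [-0.0052  0.0028 -0.0024] turn [-0.0098 -0.01   -0.0098]
shift [-0.0059  0.0036  0.1476] turn [-0.0098 -0.01   -0.0098]
expected cap px [325.48874366 211.20612665]
expected cap px [325.49090675 212.3529903 ]
[245.93548387 162.50322581] [  0  38  93  50 155]
[417.25584826 190.87755532] [ 170   40   80   97 4745]
[304.89162562 154.50246305] [ 97  48  19  14 203]
[299.5210728  174.77394636] [ 93  63  19  34 261]
[245.02706767 191.99097744] [  0  65  91  53 665]
[326.95740072 225.88447653] [  97  102   60   43 1385]
[214.69923372 226.91091954] [   0  105   40   40 1044]
```

```bash
python3 - <<'E'
import cv2,numpy as np
g=cv2.imread('pics/w8.png',0)
for v in range(150,262,5): print(v,' '.join('%3d'%x for x in g[v,270:386:4]))
print(cv2.HoughCircles(cv2.GaussianBlur(g,(3,3),0)[140:265,250:400],cv2.HOUGH_GRADIENT,1,20,param1=80,param2=12,minRadius=10,maxRadius=48))
E
```

```text
150  35  38  28  33  36  36  36 135 143 140 136  88  83  79  73  92  70  69  63  65  67  72  68  71  64  58  56  58  54
155  36  36  30  31  36  32  32 142 159 163 162  93  91  90  89  93  88  91  89  88  91  86 124 112  66  40  48  90  82
160  38  28  39  34  35  33  29  74 130 132 134 167  96  92  95  90  94  91  92  95  94  95  90  91  66  58 101  91  83
165  38  30  33  36  33  37  34 144 149 142 105  83  76  77  70  71  70  69  78  82  92  95  95  94  88  83  88  94  83
170  30  28  34  34  33  28  33 149 158 125  92  87  86  89  92  87  94  90  91  90  82  82  81  79 118 118 201  91  76
175 133  27  34  33  31  30  66 158 162  89  92  65  34  38  42  42  35  53  88  92  92  90  94  85  57  61 124  89  78
180  33  25 115  75  27  27 111 164  81  37  38  57  40  52  55  51  41  79  40  31  92  94  86 101  59 104  88  69 202
185  28  28  35  27  83  94 133 170  36  47  96  97  96  96  98  96  96  93  90  41  39  92 114  88  55 106  89 185 200
190  33  30  24  36  25  24 137  41  51 103 100  99 104 100 101  97  99 101  98  97  83  39  95  82 128 114  86 207 193
195  26  29  29  33 
[... 1445 characters left out ...]
29  27  24  22  21  27  31  26 142 137  33  35  34  40  51  52  58  52  52  47  33  32  33  33
260  35  29  29  23  28  27  24  22  20  25  28  22  26 108 130  35  34  31  20  51  56  52  48  50  30  37  32  32  30
[[[ 76.5  74.5  34.2]
  [ 92.5  61.5  36.4]
  [ 65.5  56.5  36.4]
  [ 86.5  41.5  32. ]
  [117.5  27.5  28.4]
  [ 57.5  96.5  41.9]
  [ 39.5  21.5  23.6]
  [ 28.5  40.5  25.2]
  [ 35.5 103.5  38.4]
  [147.5  57.5  38.2]
  [111.5  84.5  21.7]
  [123.5  47.5  20.7]
  [ 90.5  11.5  36.4]
  [  5.5  97.5  36.2]
  [ 21.5  81.5  19.1]
  [138.5  75.5  18.5]
  [126.5  98.5  21.8]
  [ 35.5  59.5  16. ]
  [ 64.5  35.5  20.2]
  [147.5  32.5  24.4]
  [ 99.5 124.5  23.9]
  [ 18.5  21.5  13. ]]]
```

send_rows:
  motion:
    - {"tx":-0.0119,"ty":0.0036,"tz":0.04,"rx":0,"ry":0,"rz":0,"gripper":-0.5}
    - {"tx":0,"ty":0,"tz":0.06,"rx":0,"ry":0,"rz":0,"gripper":-0.5}
    - {"tx":0,"ty":0,"tz":0.047,"rx":0,"ry":0,"rz":0,"gripper":-0.5}
    - {"tx":0,"ty":0,"tz":0,"rx":0,"ry":0,"rz":0,"gripper":1}
    - {"tx":0,"ty":0,"tz":0,"rx":0,"ry":0,"rz":0,"gripper":1}
    - {"tx":0,"ty":0,"tz":0,"rx":0,"ry":0,"rz":0,"gripper":1}
    - {"tx":0,"ty":0,"tz":0,"rx":0,"ry":0,"rz":0,"gripper":1}
  grip_force: 45

```text
time_s: 24.5
ee_pos: [482.2, 165.0, 83.8]
ee_rot: [-176.9, 25.1, -174.6]
force: [-0.2, -0.1, 0.3]
gripper_width: 31.5
gripper_force: 0.0
```

```bash
python3 - <<'E'
from h import *
s=env.state();print(env.grasp_offset,s['gripper_width'],s['gripper_force'],s['ee_pos'],s['force'],s['torque'],s['qpos']);delta(*nutpose(-15,187))
c=cam('wrist');g=cv2.cvtColor(c[0],cv2.COLOR_BGR2GRAY);cv2.imwrite('pics/w9.png',c[0])
for v in range(150,262,5): print(v,' '.join('%3d'%x for x in g[v,250:406:5]))
E
```

```text
18.8 31.461739296225705 0.0 [482.23794894 164.99128944  83.81218554] [-0.1595432  -0.10942851  0.26081716] [ 0.0599354   0.23250657 -0.00273714] [ 25.69424813   9.0499556  126.1332194  -28.29368707  24.7714152
 -45.2286083 ]
shift [ 0.0175 -0.0045  0.0071] turn [-0.0012  0.0097 -0.0112]
150  39  39  33  36  41  35  30  83  90  92  90  91  89  90  89  93  89  87  81  85  85  85  81  75  73  42  44  53  74  90 135 144
155  37  35  31  34  34  32  29  86  89  90  89  91  93  93  92  88  91  90  90  94  95  92  90  91  88  55  54  46  84  80  84  82
160  39  31  35  38  36  32  28  72  70  59  68  75  83  89  93  91  91  91  96  93  92  95  90  95  93  58  63  59  80  80  87  84
165  39  37  38  32  34  31  69  90  87  86  85  85  86  76  75  75  70  70  65  65  79  86  93  89  90  88  87  94  81  86  85  83
170  34  33  37  34  34  34  75  93  87  89  91  89  89  84  90  92  88  89  90  84  84  78  77  78  71 113 112 134  76  82  87  87
175  93  32  33  30  32  27  74  89  88  91  88  95  95  82  34  82  92  94  91  90  94  91  93  93  88 100 117  99  73  94  90  86
180  24 102  83  32 
[... 1523 characters left out ...]
  18  43  47  42  39  23  34  31  38  33
240  28  29  22  30  41  44  49  27  19  30  95 109 110 109 111 111 113 109 110  98 101  18  21  46  46  47  45  30  36  37  33  32
245  27  23  22  45  47  46  50  21  20  32  54 111 116 113 115 115 114 114  98 101 103  22   7  23  47  43  45  44  21  25  20  25
250  14  23  43  50  42  43  27  21  25  23  61  65 106 107 104 109 110 125 102 105 103  22  17  19  49  46  45  42  17  27  28  25
255  23  51  45  49  40  46  25  24  18  25  58  57 101 106 174 106 102 102 102 103 108  26  19  20  45  43  43  48  24  59  18  24
260  75  70  45  46  42  46  21  22  18  22  57 103 103 104 242 101 104 101 104 103 104  19  14  18  19  45  46  41  70  74  13  27
```

send_rows:
  motion:
    - {"tx":0.01,"ty":0,"tz":0,"rx":0,"ry":0,"rz":0,"gripper":-0.5}
    - {"tx":0,"ty":0,"tz":0,"rx":0,"ry":0,"rz":0,"gripper":-0.5}
    - {"tx":0,"ty":0,"tz":0,"rx":0,"ry":0,"rz":0,"gripper":-0.5}
    - {"tx":0,"ty":0,"tz":0,"rx":0,"ry":0,"rz":0,"gripper":-0.5}
    - {"tx":0,"ty":0,"tz":0,"rx":0,"ry":0,"rz":0,"gripper":-0.5}
    - {"tx":0,"ty":0,"tz":0.02,"rx":0,"ry":0,"rz":0,"gripper":-0.5}
    - {"tx":0,"ty":0,"tz":0.014,"rx":0,"ry":0,"rz":0,"gripper":-0.5}
    - {"tx":0,"ty":0,"tz":0.01,"rx":0,"ry":0,"rz":0,"gripper":-0.5}

```text
time_s: 25.55
ee_pos: [486.8, 163.7, 59.9]
ee_rot: [-176.8, 24.9, -174.6]
force: [-0.2, -0.7, 0.1]
gripper_width: 68.3
gripper_force: 0.0
```

send_rows:
  motion:
    - {"tx":0,"ty":0,"tz":0,"rx":0,"ry":0,"rz":0,"gripper":1}
    - {"tx":0,"ty":0,"tz":0,"rx":0,"ry":0,"rz":0,"gripper":1}
    - {"tx":0,"ty":0,"tz":0,"rx":0,"ry":0,"rz":0,"gripper":1}

```text
time_s: 25.92
ee_pos: [486.7, 162.3, 60.4]
ee_rot: [-176.6, 24.9, -174.5]
force: [6.0, -5.9, -5.2]
gripper_width: 55.1
gripper_force: 45.0
```

send_rows:
  motion:
    - {"tx":0,"ty":-0.002,"tz":0,"rx":0,"ry":0,"rz":0.2,"gripper":1}
    - {"tx":0,"ty":0,"tz":0,"rx":0,"ry":0,"rz":0.3,"gripper":1}
    - {"tx":0,"ty":0,"tz":0,"rx":0,"ry":0,"rz":0.3,"gripper":1}
    - {"tx":0,"ty":0,"tz":0,"rx":0,"ry":0,"rz":0.3,"gripper":1}
    - {"tx":0,"ty":0,"tz":0,"rx":0,"ry":0,"rz":0.3,"gripper":1}

```text
time_s: 26.55
ee_pos: [486.4, 161.0, 60.3]
ee_rot: [165.0, 20.4, 139.8]
force: [4.2, -7.4, -4.8]
gripper_width: 55.3
gripper_force: 45.0
```

send_rows:
  motion:
    - {"tx":0,"ty":0,"tz":0,"rx":0,"ry":0,"rz":0.3,"gripper":1}
    - {"tx":0,"ty":0,"tz":0,"rx":0,"ry":0,"rz":0.3,"gripper":1}
    - {"tx":0,"ty":0,"tz":0,"rx":0,"ry":0,"rz":0,"gripper":1}

```text
time_s: 26.92
ee_pos: [485.9, 160.6, 60.1]
ee_rot: [159.6, 14.8, 121.8]
force: [3.5, -7.8, -3.6]
gripper_width: 55.3
gripper_force: 45.0
```

```bash
python3 - <<'E'
from h import *
s=env.state();print(s['time_s'],s['ee_pos'],s['ee_rot'],s['torque'],s['force'],s['qpos']);delta(*nutpose(-33,187))
E
```

```text
26.925 [485.93996492 160.59358506  60.13670864] [159.60247705  14.84939938 121.82144468] [-1.02150581 -0.31422969 -0.83584671] [ 3.54322811 -7.84848701 -3.62697013] [ 25.00722531  11.59118471 127.54896178 -32.50498968  21.52425879
  18.89229673]
shift [ 0.0039 -0.0018 -0.003 ] turn [-0.0097  0.0057 -2.0141]
```

send_rows:
  motion:
    - {"tx":0,"ty":0,"tz":0,"rx":0,"ry":0,"rz":0,"gripper":-0.6}
    - {"tx":0,"ty":0,"tz":0,"rx":0,"ry":0,"rz":0,"gripper":-0.6}
    - {"tx":0,"ty":0,"tz":0,"rx":0,"ry":0,"rz":0,"gripper":-0.6}
    - {"tx":0,"ty":0,"tz":0,"rx":0,"ry":0,"rz":-0.3,"gripper":-0.6}
    - {"tx":0,"ty":0,"tz":0,"rx":0,"ry":0,"rz":-0.34,"gripper":-0.6}
    - {"tx":0,"ty":0,"tz":0,"rx":0,"ry":0,"rz":-0.34,"gripper":-0.6}
    - {"tx":0,"ty":0,"tz":0,"rx":0,"ry":0,"rz":-0.34,"gripper":-0.6}
    - {"tx":0,"ty":0,"tz":0,"rx":0,"ry":0,"rz":-0.34,"gripper":-0.6}
    - {"tx":0,"ty":0,"tz":0,"rx":0,"ry":0,"rz":-0.34,"gripper":-0.6}
    - {"tx":0,"ty":-0.003,"tz":0,"rx":0,"ry":0,"rz":0,"gripper":1}
    - {"tx":0,"ty":0,"tz":0,"rx":0,"ry":0,"rz":0,"gripper":1}
    - {"tx":0,"ty":0,"tz":0,"rx":0,"ry":0,"rz":0,"gripper":1}

```text
time_s: 28.42
ee_pos: [487.0, 162.3, 61.0]
ee_rot: [-177.0, 25.1, -174.8]
force: [-2.1, 4.2, -0.3]
gripper_width: 55.3
gripper_force: 45.0
```

send_rows:
  motion:
    - {"tx":0,"ty":0,"tz":0,"rx":0,"ry":0,"rz":0,"gripper":1}

```text
time_s: 28.55
ee_pos: [487.0, 162.3, 61.0]
ee_rot: [-177.0, 25.1, -174.7]
force: [-1.9, 4.8, 0.2]
gripper_width: 55.2
gripper_force: 45.0
```

```bash
python3 - <<'E'
from h import *
s=env.state();print(s['time_s'],s['torque'],s['force'],s['gripper_width'],s['gripper_force']);delta(*nutpose(-33,187))
E
```

```text
28.55 [0.70559462 0.67020103 0.34063125] [-1.91748274  4.84906284  0.21514739] 55.18428503680822 45.00030755996704
shift [ 0.0065 -0.0007 -0.0023] turn [ 0.0007  0.0079 -0.0141]
```

send_rows:
  motion:
    - {"tx":0,"ty":0,"tz":0,"rx":0,"ry":0,"rz":0.2,"gripper":1}
    - {"tx":0,"ty":0,"tz":0,"rx":0,"ry":0,"rz":0.3,"gripper":1}
    - {"tx":0,"ty":0,"tz":0,"rx":0,"ry":0,"rz":0.3,"gripper":1}
    - {"tx":0,"ty":0,"tz":0,"rx":0,"ry":0,"rz":0.3,"gripper":1}
    - {"tx":0,"ty":0,"tz":0,"rx":0,"ry":0,"rz":0.3,"gripper":1}
    - {"tx":0,"ty":0,"tz":0,"rx":0,"ry":0,"rz":0.3,"gripper":1}
    - {"tx":0,"ty":0,"tz":0,"rx":0,"ry":0,"rz":0.2,"gripper":1}
    - {"tx":0,"ty":0,"tz":0,"rx":0,"ry":0,"rz":0,"gripper":1}
    - {"tx":0,"ty":0,"tz":0,"rx":0,"ry":0,"rz":0,"gripper":-0.6}
    - {"tx":0,"ty":0,"tz":0,"rx":0,"ry":0,"rz":0,"gripper":-0.6}
    - {"tx":0,"ty":0,"tz":0,"rx":0,"ry":0,"rz":0,"gripper":-0.6}

```text
time_s: 29.92
ee_pos: [487.4, 161.7, 61.1]
ee_rot: [160.1, 15.8, 124.9]
force: [1.1, -0.4, -0.2]
gripper_width: 73.3
gripper_force: 0.0
```

send_rows:
  motion:
    - {"tx":0,"ty":0,"tz":-0.09,"rx":0,"ry":0,"rz":0,"gripper":-1}
    - {"tx":0,"ty":0,"tz":-0.1,"rx":0,"ry":0,"rz":0,"gripper":-1}
    - {"tx":0,"ty":0,"tz":-0.1,"rx":0,"ry":0,"rz":0,"gripper":-1}
    - {"tx":0,"ty":0,"tz":0,"rx":0,"ry":0,"rz":0,"gripper":-1}

```text
time_s: 30.42
ee_pos: [426.6, 165.2, 196.3]
ee_rot: [159.6, 15.9, 124.8]
force: [-0.8, 0.2, -0.6]
gripper_width: 91.1
gripper_force: 0.0
```

```bash
python3 - <<'E'
from h import *
import pickle
s=env.state();print(s['time_s'],s['ee_pos'],s['ee_rot'],s['qpos'])
c=cam('wrist');pickle.dump(c,open('c10.pkl','wb'))
# marker: bright pixels around cap
_,K,Rw,o=c
q=K@(Rw.T@(G+15*AX-o));u,v=q[:2]/q[2];print('cap px',u,v)
# unwrap nut top plane in clamp-aligned nut frame, intensities on ring r=18..24
RNm=RN
g=cv2.cvtColor(c[0],cv2.COLOR_BGR2GRAY)
for off in (0,1.5,3):
  out=[]
  for a in range(0,360,10):
    vals=[]
    for r in (15,18,21):
        P=G+15*AX-0*AX+RN@np.array([off+r*np.cos(np.radians(a)),r*np.sin(np.radians(a)),0]);q=K@(Rw.T@(P-o));q=q[:2]/q[2]
        if 0<=q[0]<640 and 0<=q[1]<400: vals.append(int(g[int(round(q[1])),int(round(q[0]))]))
    out.append((a,max(vals) if vals else -1))
  print(out)
T=tool()
# target: upright, at transit
delta([440,240,230],down(130))
E
```

```text
30.425 [426.57281114 165.17266205 196.3162092 ] [159.58335151  15.8544509  124.81518305] [ 30.00498604  -4.27177379 120.63153085 -19.33030994  43.03024106
   4.11963971]
cap px 314.75482476362833 188.9532823502859
[(0, 136), (10, 123), (20, 120), (30, 119), (40, 119), (50, 118), (60, 118), (70, 119), (80, 117), (90, 116), (100, 119), (110, 104), (120, 103), (130, 104), (140, 101), (150, 102), (160, 100), (170, 98), (180, 106), (190, 106), (200, 99), (210, 101), (220, 101), (230, 105), (240, 103), (250, 155), (260, 250), (270, 104), (280, 106), (290, 105), (300, 106), (310, 106), (320, 113), (330, 144), (340, 169), (350, 147)]
[(0, 118), (10, 118), (20, 111), (30, 118), (40, 118), (50, 117), (60, 118), (70, 119), (80, 115), (90, 117), (100, 113), (110, 108), (120, 103), (130, 106), (140, 102), (150, 101), (160, 103), (170, 99), (180, 103), (190, 103), (200, 102), (210, 105), (220, 102), (230, 104), (240, 102), (250, 250), (260, 143), (270, 106), (280, 106), (290, 107), (300, 109), (310, 120), (320, 114), (330, 111), (340, 107), (350, 116)]
[(0, 118), (10, 111), (20, 110), (30, 114), (40, 117), (50, 119), (60, 120), (70, 117), (80, 119), (90, 116), (100, 117), (110, 106), (120, 103), (130, 108), (140, 103), (150, 103), (160, 102), (170, 99), (180, 105), (190, 103), (200, 104), (210, 102), (220, 104), (230, 104), (240, 121), (250, 249), (260, 104), (270, 106), (280, 108), (290, 111), (300, 109), (310, 121), (320, 119), (330, 112), (340, 109), (350, 108)]
shift [ 0.084   0.1371 -0.0551] turn [ 0.643   0.5517 -0.0757]
```

send_rows:
  motion:
    - {"tx":0,"ty":0,"tz":0,"rx":0.2143,"ry":0.1839,"rz":-0.0252,"gripper":-1}
    - {"tx":0,"ty":0,"tz":0,"rx":0.2143,"ry":0.1839,"rz":-0.0252,"gripper":-1}
    - {"tx":0,"ty":0,"tz":0,"rx":0.2143,"ry":0.1839,"rz":-0.0252,"gripper":-1}
    - {"tx":0.0682,"ty":0.0768,"tz":0,"rx":0,"ry":0,"rz":0,"gripper":-1}
    - {"tx":0.0682,"ty":0.0768,"tz":0,"rx":0,"ry":0,"rz":0,"gripper":-1}
    - {"tx":0.0682,"ty":0.0768,"tz":0,"rx":0,"ry":0,"rz":0,"gripper":-1}
    - {"tx":0.0682,"ty":0.0768,"tz":0,"rx":0,"ry":0,"rz":0,"gripper":-1}
    - {"tx":0.0682,"ty":0.0768,"tz":0,"rx":0,"ry":0,"rz":0,"gripper":-1}
    - {"tx":0,"ty":0,"tz":0,"rx":0,"ry":0,"rz":0.35,"gripper":-1}
    - {"tx":0,"ty":0,"tz":0,"rx":0,"ry":0,"rz":0.35,"gripper":-1}
    - {"tx":0,"ty":0,"tz":0,"rx":0,"ry":0,"rz":0,"gripper":-1}

```text
time_s: 31.85
ee_pos: [463.0, 417.2, 188.9]
ee_rot: [-179.6, 0.1, 109.0]
force: [0.4, -0.1, 0.4]
gripper_width: 91.5
gripper_force: 0.0
```

```bash
python3 - <<'E'
from h import *
s=env.state();print(s['time_s'],s['ee_pos'],s['ee_rot'],s['qpos'])
delta([464.3,419.2,77],down(109.1))
c=cam('wrist');_,K,Rw,o=c
q=K@(Rw.T@(np.array([464.3,419.2,128])-o));print(q[:2]/q[2])
g=cv2.cvtColor(c[0],cv2.COLOR_BGR2GRAY);u,v=(q[:2]/q[2]).astype(int)
for r in range(v-36,v+37,4): print(r,' '.join('%3d'%x for x in g[r,u-48:u+49:4]))
E
```

```text
31.85 [463.01108196 417.23552876 188.88422652] [-1.79560822e+02  1.46415464e-01  1.09049951e+02] [4.09496496e+01 2.29263980e+01 8.23844728e+01 2.89244578e-02
 7.51512270e+01 2.18927349e+01]
shift [0.0034 0.0054 0.2237] turn [-0.0146  0.0049 -0.0017]
[324.41766118 201.95584454]
165  27  23  20  15  23  28  23  19  28  34  21  18  11  21  22  31  29  30  34  35  34  33  33  40  30
169  24  24  20  24  25  25  39  36  34  31  35  22  26  25   5  36  31  29  35  39  31  36  37  36  32
173  20  19  24  40  32  34  29  30  33  30  37  29  26  21  22  37  27  30  33  31  39  35  37  40  30
177  25  39  32  31  33  33  26  36  38  36  78  92  71  17  20  29  33  29  29  35  25  32  43  35  34
181  33  31  32  30  30  34  30  37  31 134 111  49 120  98  25  24  29  31  28  28  31  31  33  32  32
185  37  34  36  35  29  37  36  34  92   6  16  17  16  75  20  32  31  32  33  36  32  29  31  33  35
189  35  33  36  38  39  36  38  42 205  22  20  19  19  12  18  11  20  36  28  32  37  30  35  35  34
193  37  33  30  35  35  34  36 107  50  25  23  31  17   7  18  15  25  17  21  25  26  33  3
[... 453 characters left out ...]
 122 196 197 182 202 187 220 134  76  64  64  87 118 114  66  78  78  58  33
217  31  34  32  37  33 119 191 197 193 180 213 218 217 160 183 173 119  75 125  57  69  75  71  44  37
221  36  33  35  31  47  62 192 192 198 178 206 218 220 175 180 180 179 179 162 104  67  72  76  78  37
225  34  35  35  34 107 160 195 194 195 180 199 214 218 180 176 180 181 177 177 179 181 145  84  74  33
229  41  32  32  33  73 197 195 192 191 175 191 215 218 179 179 176 180 178 182 178 182 178 183 175  93
233  29  37  31  86  92 195 196 196 189 175 186 211 218 179 179 181 178 176 179 179 178 180 179 180  29
237  35  39  30 122 179 192 194 192 192 175 178 208 216 184 149 183 181 176 178 181 177 176 177 177  31
```

send_rows:
  motion:
    - {"tx":0.009,"ty":0,"tz":0.08,"rx":-0.014,"ry":0.005,"rz":0,"gripper":-1}
    - {"tx":0,"ty":0,"tz":0.09,"rx":0,"ry":0,"rz":0,"gripper":-1}
    - {"tx":0,"ty":0,"tz":0.053,"rx":0,"ry":0,"rz":0,"gripper":-1}
    - {"tx":0,"ty":0,"tz":0,"rx":0,"ry":0,"rz":0,"gripper":1}
    - {"tx":0,"ty":0,"tz":0,"rx":0,"ry":0,"rz":0,"gripper":1}
    - {"tx":0,"ty":0,"tz":0,"rx":0,"ry":0,"rz":0,"gripper":1}
    - {"tx":0,"ty":0,"tz":0,"rx":0,"ry":0,"rz":0,"gripper":1}
    - {"tx":0,"ty":0,"tz":0,"rx":0,"ry":0,"rz":0,"gripper":1}
    - {"tx":0,"ty":0,"tz":0,"rx":0,"ry":0,"rz":0,"gripper":1}
    - {"tx":0,"ty":0,"tz":0,"rx":0,"ry":0,"rz":0,"gripper":1}
    - {"tx":0,"ty":0,"tz":0,"rx":0,"ry":0,"rz":0,"gripper":1}
    - {"tx":0,"ty":0,"tz":0,"rx":0,"ry":0,"rz":0,"gripper":1}
  grip_force: 25

```text
time_s: 33.4
ee_pos: [456.7, 420.3, 79.8]
ee_rot: [-179.6, -0.1, 108.9]
force: [-10.9, -3.4, 6.9]
gripper_width: 19.3
gripper_force: 25.0
```

send_rows:
  motion:
    - {"tx":0,"ty":-0.007,"tz":0,"rx":0,"ry":0,"rz":0,"gripper":1}
    - {"tx":-0.0014,"ty":-0.0195,"tz":0,"rx":0,"ry":0,"rz":-0.267,"gripper":1}
    - {"tx":-0.0014,"ty":-0.0195,"tz":0,"rx":0,"ry":0,"rz":-0.267,"gripper":1}
    - {"tx":-0.0014,"ty":-0.0195,"tz":0,"rx":0,"ry":0,"rz":-0.267,"gripper":1}
    - {"tx":0,"ty":0,"tz":0,"rx":0,"ry":0,"rz":0,"gripper":1}

```text
time_s: 34.02
ee_pos: [432.7, 404.4, 79.9]
ee_rot: [179.9, 0.0, 132.9]
force: [-1.4, -3.8, 2.5]
gripper_width: 19.1
gripper_force: 25.0
```

send_rows:
  motion:
    - {"tx":-0.0014,"ty":-0.0195,"tz":0,"rx":0,"ry":0,"rz":-0.267,"gripper":1}
    - {"tx":0,"ty":0,"tz":0,"rx":0,"ry":0,"rz":0,"gripper":1}

```text
time_s: 34.28
ee_pos: [426.7, 398.0, 79.9]
ee_rot: [179.8, 0.0, 140.8]
force: [-0.5, -3.3, 2.0]
gripper_width: 18.8
gripper_force: 25.0
```

send_rows:
  motion:
    - {"tx":-0.0014,"ty":-0.0195,"tz":0,"rx":0,"ry":0,"rz":-0.267,"gripper":1}
    - {"tx":0,"ty":0,"tz":0,"rx":0,"ry":0,"rz":0,"gripper":1}

```text
time_s: 34.52
ee_pos: [421.5, 390.8, 80.0]
ee_rot: [179.8, 0.1, 148.8]
force: [-0.3, -2.3, 2.3]
gripper_width: 19.2
gripper_force: 25.0
```

send_rows:
  motion:
    - {"tx":-0.0014,"ty":-0.0195,"tz":0,"rx":0,"ry":0,"rz":-0.267,"gripper":1}
    - {"tx":0,"ty":0,"tz":0,"rx":0,"ry":0,"rz":0,"gripper":1}

```text
time_s: 34.78
ee_pos: [417.1, 382.6, 80.0]
ee_rot: [179.7, 0.1, 156.7]
force: [-0.1, -2.3, 2.6]
gripper_width: 19.4
gripper_force: 25.0
```

send_rows:
  motion:
    - {"tx":-0.0014,"ty":-0.0195,"tz":0,"rx":0,"ry":0,"rz":-0.267,"gripper":1}
    - {"tx":0,"ty":0,"tz":0,"rx":0,"ry":0,"rz":0,"gripper":1}

```text
time_s: 35.02
ee_pos: [414.0, 373.8, 80.0]
ee_rot: [179.7, 0.1, 164.7]
force: [-1.8, 0.2, 2.0]
gripper_width: 19.3
gripper_force: 25.0
```

send_rows:
  motion:
    - {"tx":-0.0008,"ty":-0.0098,"tz":0,"rx":0,"ry":0,"rz":-0.133,"gripper":1}
    - {"tx":0,"ty":0,"tz":0,"rx":0,"ry":0,"rz":0,"gripper":1}

```text
time_s: 35.28
ee_pos: [412.7, 369.0, 80.0]
ee_rot: [179.7, 0.1, 168.7]
force: [-3.3, 0.8, 3.7]
gripper_width: 19.5
gripper_force: 25.0
```

send_rows:
  motion:
    - {"tx":-0.0008,"ty":-0.0098,"tz":0,"rx":0,"ry":0,"rz":-0.133,"gripper":1}
    - {"tx":0,"ty":0,"tz":0,"rx":0,"ry":0,"rz":0,"gripper":1}

```text
time_s: 35.52
ee_pos: [411.7, 363.8, 79.9]
ee_rot: [179.8, 0.1, 172.7]
force: [-4.3, 1.1, 5.5]
gripper_width: 19.0
gripper_force: 25.0
```

send_rows:
  motion:
    - {"tx":0.003,"ty":-0.0195,"tz":0,"rx":0,"ry":0,"rz":-0.267,"gripper":1}
    - {"tx":0,"ty":-0.0195,"tz":0,"rx":0,"ry":0,"rz":-0.267,"gripper":1}
    - {"tx":0,"ty":0,"tz":0,"rx":0,"ry":0,"rz":0,"gripper":1}

```text
time_s: 35.9
ee_pos: [411.4, 344.2, 79.9]
ee_rot: [179.8, 0.4, -171.2]
force: [2.6, 0.9, 1.6]
gripper_width: 19.3
gripper_force: 25.0
```

send_rows:
  motion:
    - {"tx":-0.0014,"ty":-0.0195,"tz":0,"rx":0,"ry":0,"rz":-0.267,"gripper":1}
    - {"tx":-0.0014,"ty":-0.0195,"tz":0,"rx":0,"ry":0,"rz":-0.267,"gripper":1}
    - {"tx":0,"ty":0,"tz":0,"rx":0,"ry":0,"rz":0,"gripper":1}

```text
time_s: 36.28
ee_pos: [416.2, 324.8, 79.8]
ee_rot: [180.0, 0.2, -155.3]
force: [0.5, -2.9, 4.8]
gripper_width: 19.3
gripper_force: 25.0
```

send_rows:
  motion:
    - {"tx":0,"ty":-0.01,"tz":0,"rx":0,"ry":0,"rz":-0.1,"gripper":1}
    - {"tx":0,"ty":-0.004,"tz":0,"rx":0,"ry":0,"rz":0,"gripper":1}
    - {"tx":0,"ty":0,"tz":0,"rx":0,"ry":0,"rz":0,"gripper":1}

```text
time_s: 36.65
ee_pos: [418.5, 319.7, 79.8]
ee_rot: [179.9, 0.2, -152.1]
force: [0.2, 1.4, 4.7]
gripper_width: 19.4
gripper_force: 25.0
```

send_rows:
  motion:
    - {"tx":0,"ty":-0.006,"tz":0,"rx":0,"ry":0,"rz":0,"gripper":1}
    - {"tx":0,"ty":0,"tz":0,"rx":0,"ry":0,"rz":0,"gripper":1}

```text
time_s: 36.9
ee_pos: [419.7, 316.9, 79.8]
ee_rot: [179.9, 0.2, -152.0]
force: [-2.5, 4.0, 4.1]
gripper_width: 19.2
gripper_force: 25.0
```

send_rows:
  motion:
    - {"tx":0,"ty":-0.006,"tz":0,"rx":0,"ry":0,"rz":0,"gripper":1}
    - {"tx":0,"ty":0,"tz":0,"rx":0,"ry":0,"rz":0,"gripper":1}

```text
time_s: 37.15
ee_pos: [420.2, 315.4, 79.8]
ee_rot: [179.7, 0.2, -152.1]
force: [-4.9, 7.7, 5.4]
gripper_width: 19.4
gripper_force: 25.0
```

send_rows:
  motion:
    - {"tx":0,"ty":0.006,"tz":0,"rx":0,"ry":0,"rz":0,"gripper":-1}
    - {"tx":0,"ty":0,"tz":0,"rx":0,"ry":0,"rz":0,"gripper":-1}
    - {"tx":0,"ty":0,"tz":0,"rx":0,"ry":0,"rz":0,"gripper":-1}
    - {"tx":0,"ty":0,"tz":0,"rx":0,"ry":0,"rz":0,"gripper":-1}
    - {"tx":0,"ty":0,"tz":-0.1,"rx":0,"ry":0,"rz":0,"gripper":-1}
    - {"tx":0,"ty":0,"tz":-0.1,"rx":0,"ry":0,"rz":0,"gripper":-1}
    - {"tx":0,"ty":0,"tz":-0.1,"rx":0,"ry":0,"rz":0,"gripper":-1}
    - {"tx":-0.0467,"ty":-0.0825,"tz":0,"rx":0,"ry":0,"rz":0,"gripper":-1}
    - {"tx":-0.0467,"ty":-0.0825,"tz":0,"rx":0,"ry":0,"rz":0,"gripper":-1}
    - {"tx":0,"ty":0,"tz":0,"rx":0,"ry":0,"rz":0.306,"gripper":-1}
    - {"tx":0,"ty":0,"tz":0,"rx":0,"ry":0,"rz":0.306,"gripper":-1}
    - {"tx":0,"ty":0,"tz":0,"rx":0,"ry":0,"rz":0.306,"gripper":-1}

```text
time_s: 38.65
ee_pos: [499.6, 264.4, 229.4]
ee_rot: [179.9, 0.1, -179.9]
force: [0.7, 0.3, -0.2]
gripper_width: 91.0
gripper_force: 0.0
```

send_rows:
  motion:
    - {"tx":0,"ty":0,"tz":0,"rx":0,"ry":0,"rz":0,"gripper":-1}

```text
time_s: 38.78
ee_pos: [499.4, 264.7, 229.5]
ee_rot: [179.9, 0.1, -179.4]
force: [-0.3, -0.3, -0.5]
gripper_width: 91.4
gripper_force: 0.0
```

```bash
python3 - <<'E'
from h import *
import pickle
s=env.state();print(s['time_s'],s['ee_pos'],s['ee_rot'])
c=cam('wrist');pickle.dump(c,open('c11.pkl','wb'));_,K,Rw,o=c
for b in blobs(c):
    if b[0][1]<240: print(b,ray(c,b[0],48).round(1))
g=cv2.cvtColor(c[0],cv2.COLOR_BGR2GRAY);c2=pickle.load(open('c2.pkl','rb'));g2=cv2.cvtColor(c2[0],cv2.COLOR_BGR2GRAY)
def dark(cc,gg,P,r=12,th=None):
    _,K,Rw,o=cc;q=K@(Rw.T@(np.array(P)-o));u,v=(q[:2]/q[2]).astype(int);p=gg[v-r:v+r+1,u-r:u+r+1].astype(float)
    return u,v,p
for cc,gg in((c2,g2),(c,g)):
    u,v,p=dark(cc,gg,[422.8,322.9,128],14)
    m=(p<28).astype(np.uint8);n,_,st,ce=cv2.connectedComponentsWithStats(m);i=1+np.argmax(st[1:,4]);print('handle',ce[i]+[u-14,v-14],st[i],ray(cc,ce[i]+[u-14,v-14],128).round(1))
# holes & jaw profile along clamp y at x=485,z=70/59
for cc,gg in((c2,g2),(c,g)):
    _,K,Rw,o=cc;pr=[]
    for y in range(196,340,2):
        q=K@(Rw.T@(np.array([480+ (262-y)*-.035,y,65.])-o));q=q[:2]/q[2];pr.append('%d:%d'%(y,gg[int(round(q[1])),int(round(q[0]))]))
    print(' '.join(pr))
E
```

```text
38.775 [499.43499159 264.65332646 229.48093012] [ 1.79864077e+02  1.22875218e-01 -1.79421857e+02]
(array([307.6, 137.9]), [299, 132, 18, 12, 159]) [457.7 247.   48. ]
(array([362. , 142.9]), [353, 137, 18, 12, 153]) [462.8 309.2  48. ]
handle [380.06956522 106.40869565] [  0   3  15  23 115] [423.8 313.8 128. ]
handle [385.   98.4] [ 6  6 10  3 15] [416.5 318.2 128. ]
196:65 198:70 200:71 202:57 204:71 206:72 208:242 210:232 212:228 214:224 216:229 218:234 220:95 222:76 224:82 226:255 228:253 230:253 232:253 234:254 236:167 238:178 240:177 242:178 244:174 246:177 248:176 250:177 252:175 254:176 256:177 258:178 260:175 262:178 264:178 266:175 268:175 270:176 272:177 274:179 276:175 278:176 280:180 282:179 284:175 286:179 288:180 290:178 292:178 294:178 296:177 298:179 300:179 302:178 304:179 306:177 308:182 310:180 312:180 314:178 316:142 318:140 320:142 322:139 324:82 326:88 328:124 330:108 332:59 334:111 336:116 338:113
196:66 198:71 200:69 202:64 204:64 206:67 208:70 210:60 212:131 214:129 216:122 218:240 220:233 222:229 224:224 226:229 228:235 230:102 232:252 234:255 236:173 238:182 240:180 242:181 244:183 246:180 248:180 250:181 252:183 254:184 256:181 258:181 260:185 262:181 264:183 266:180 268:181 270:182 272:180 274:179 276:178 278:179 280:182 282:183 284:182 286:180 288:179 290:182 292:178 294:181 296:181 298:182 300:185 302:183 304:181 306:182 308:185 310:181 312:182 314:184 316:183 318:186 320:189 322:130 324:139 326:139 328:142 330:81 332:87 334:107 336:116 338:111
```

```bash
python3 - <<'E'
from h import *
import pickle
c2=pickle.load(open('c2.pkl','rb'));c=pickle.load(open('c11.pkl','rb'))
def pj(cc,P): q=cc[1]@(cc[2].T@(np.array(P)-cc[3]));return q[:2]/q[2]
for P,nm,b in(([422.8,322.9,120],'end',13),([450,336,83],'arm',12),([486.7,353,83],'pivot',12)):
    a,e=pj(c2,P),pj(c,P);x,y=a.round().astype(int)
    t=c2[0][y-b:y+b,x-b:x+b];x1,y1=x-b-25,y-b-25;w=c[0][y1:y1+2*b+50,x1:x1+2*b+50]
    r=cv2.matchTemplate(w,t,cv2.TM_CCOEFF_NORMED);_,s,_,l=cv2.minMaxLoc(r);print(nm,'score',round(s,2),'shift',l[0]-25,l[1]-25,'expected',(e-a).round(1))
E
```

```text
end score 0.92 shift -6 3 expected [-0.5  0.6]
arm score 0.93 shift -5 0 expected [-0.6  0.6]
pivot score 0.94 shift -1 1 expected [-0.8  0.7]
```

```bash
python3 -c "
from workcell import env
print(env.job_done())"
```

```text
the job is handed in; nothing more can be done
None
```

The job is handed in at about 39 s of the 72 s allowed. By my last camera check, the block lies in the bed with its ports to the front and within about 3° of square. The nut is set to about 2 rad, the pad is pressed in roughly 6 mm, and the lever is fully home. The hand-in call returned no verdict, and I did not re-check the bystanders.

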